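# Put away the stacked dry goods

### The arm

A 6-joint arm with a two-finger parallel gripper is mounted at the origin on a cart in front of the work surface, level with it; the furniture and walls round the work are solid. World frame = base frame: x ahead of the robot, y to its left, z up, the work surface at z = 0. Lengths are in mm, angles in rad, forces in N, time in s.
With the tool pointing down it reaches from about 350 to 975 mm from the base axis. Payload 7.1 kg.
Tool frame: the origin (TCP) lies midway between the tips of the shut fingers; the grasp point (between the pads) lies 19 mm behind it; z points along the fingers, y is the line along which they close (so a half turn about z gives the same grasp; the last joint's range is limited). The gripper opens to 88 mm and grips with 3 to 60 N. Pads are 20 mm wide; open, the fingers measure 115 mm over their backs; the gripper's body (75 mm by 178 mm) begins 61 mm behind the grasp point.
Start: joints at [-1.171, 0.423, 1.63, -0, 1.089, -0.019], TCP at [254.18, -570.962, 222.675] pointing down, gripper open.
Joint ranges: [-3, 3], [-0.9, 2.11], [0.09, 2.58], [-1.31, 4.45], [0.11, 2.69], [-2.54, 2.54]. Speed limits (rad/s): [2.39, 2.39, 3.01, 3.14, 3.14, 3.14].

### API

Orientations are given as [roll, pitch, yaw] about the fixed x, y, z axes, in that order (R = Rz(yaw) Ry(pitch) Rx(roll)).
In Python, from cell import manip gives the robot as it stands.
- The arm moves only by the tool play_rows, never from a script. Its argument "targets" is a list of rows, each a list of 7 numbers: the closure, from 0 (fully open) to 1 (shut), then the shift along the tool's x, y, z in units of 30 mm (1.0 is 30 mm), then the turn, a rotation vector about the tool's x, y, z in units of 6 degrees (1.0 is 6 degrees). A call has 1 to 5 rows; each row is the pose to reach, as a shift and turn from the pose commanded when the call began, along the tool's axes at that moment; what a row does not reach only later rows make up. A row lasts 1/8 s, in which the tool goes at most 62.5 mm and 10.7 degrees, less where a joint would pass 70% of its speed; a pose out of reach is approached as far as the arm can. A call with a gripper value outside its range is refused whole. The fingers move at their own pace and stop on an object; "grip_force" is the grip in N (left out, the last holds). Time passes only in rows, so rows that repeat a pose let the fingers close. It gives the time, the measured TCP pose, the force, the opening and the grip force at its end, in the units of the state.
- manip.observe(): the state, without advancing time (a new reading comes with each control period).
- manip.snapshot(name): name is "scene" or "top" or "wrist"; returns the picture (480x640x3 uint8, red, green, blue); there is no depth.
- manip.camera_model(name): a dict with "mtx" (3x3 intrinsics, pixels), "R" (3x3) and "t" (3): a world point X has camera coordinates R X + t. Camera axes: x right, y down, z forward; pixel columns grow to the right and rows downward; lengths in mm; the calibration is good to about 2 mm. A picture is of the moment at which its call begins: read the wrist's pose just before it. camera_model takes no time and is no camera call; for the wrist camera it gives the pose at the moment of the call.
- manip.finish_job(): hands the job in; it is judged then, once.
Trained networks look in the newest picture that a camera, given by its name, has taken for a name from the list of things; names that differ only in an ending like _2 or _b are one class to them, and where a whole thing is asked for, a point or a joint stands for the part that bears it (a point fixed in the world has none). Each returns a list of dicts, best first, with "score" (0 to 1); they miss things now and then, are a little off and sometimes report something else, mostly with a low value. They report only what shows in the picture. A call takes as long as a camera call. They do not tell look-alikes from the thing itself.
- manip.recognise(camera, thing): "uv" ([column, row] in pixels, amid what is visible of it).
- manip.masks_of(camera, thing): "pixels" (480x640 bool, what is visible of it) and "uv" ([column, row] in pixels, amid what is visible of it).
The state is a dict: "t": time; "joint_positions": joint angles; "joint_velocities": joint speeds; "joint_torque": joint torques, N m; "ee_pos": TCP position; "orientation": TCP orientation; "contact_force": force on the tool from outside, world axes, zero at the start; "ft_torque": the same for the moment, N m; "opening": opening from 0.0 (shut) to 1.0 (fully open); "grip_force": force on a finger pad.
Only numpy, scipy, OpenCV 4.12 (cv2) and the standard library are available. Lean on these libraries where they do the work, as an engineer would, in place of code of your own. Each camera call takes 0.05 s, during which the arm holds its last target. There are 200 camera calls.

### The job

Take the stack of cartons apart and put everything away: lay the two brown sachet cartons side by side, a few millimetres apart, as a second layer on the two on the slatted stand, turned crosswise to the layer below and squarely over it so that the pile interlocks; stand the stock-cube box in the small wooden caddy and the biscuit carton in the long one, both lengthwise. Everything stands upright as it does now, centred in its place, let go and at rest; leave the white mug and the salt shaker where they are.

Things in the scene. Friction and masses are not known exactly. Their poses are not given: they have to be found in the camera images.
- carton_a: Plain brown cardboard sachet carton, 62 x 30 x 40 mm (its x, y, z), one of two alike; closing strip of pale tape runs lengthwise over its top. Rigid, about 0.12 kg. Origin: centre of the underside; x is the long way, z up. It starts at the very top of the stack, lying roughly crosswise on carton_b.
- carton_b: The other sachet carton, same in every way (62 x 30 x 40 mm, origin at the centre of the underside, x the long way). It starts under carton_a, on one end of the biscuit carton's top, its ends standing out about 5 mm over the biscuit carton's long sides.
- stock_box: Small green box of stock cubes, 35 x 61 mm in plan (its x, y), 61 mm high to its ridge, upright sides to 44 mm (hold it there; the gable above is not firm), about 0.1 kg. Origin: centre of the underside, z up. It starts on the other end of the biscuit carton's top, its 61 mm way across the biscuit carton.
- biscuit_carton: Brown biscuit carton, the bottom of the stack: 51 x 159 mm in plan (its x, y), flat top 70 mm high (its flap up to 73), about 0.3 kg. Origin: centre of the underside, z up. It stands on the worktop and carries the other three.
- stand: Low slatted wooden stand, 88 x 88 mm, with a first layer fast on it: two brown 62 x 30 x 40 mm cartons side by side along its x, centres 18 mm either side of the middle (6 mm gap); top of the layer 54 mm above the worktop. Origin: centre of the underside; x the long way of these cartons, so second-layer cartons lie along y, centres at x = -18 and +18 mm. Fixed to the worktop.
- small_caddy: Smaller open wooden caddy: outside 76 x 100 mm (x, y), 18 mm high, walls 6 mm; floor 6 mm above the worktop. Inside 64 x 88 mm. Origin: centre of the underside, on the worktop. Place of the stock-cube box. Fixed to the worktop.
- long_caddy: Longer open wooden caddy: outside 92 x 200 mm (x, y), 26 mm high, walls 6 mm; floor 6 mm above the worktop. Inside 80 x 188 mm. Origin: centre of the underside, on the worktop. Place of the biscuit carton. Fixed to the worktop.
- mug: White mug, 85 x 114 mm with its handle, 105 mm high, loose bystander. Origin: centre of the underside.
- salt_shaker: Clear salt shaker with grey cap, 44 mm across, 90 mm high, loose bystander. Origin: centre of the underside.
Mind the look-alikes: they are no part of the job. Leave any orange look-alike of the carton_a alone.

How it is judged:
By the outcome, as a careful person would: the job done as asked, in the order asked, and still so for the second after the job is handed in, with the robot touching nothing.
It also fails if it takes over 112 s, if anything falls off the work surface, if the arm or the gripper's body presses on something with over 40 N, if the wrist force passes 120 N, or if a joint passes its speed limit or range.

## Working session

There is one attempt and no reset: what is moved stays moved. The work goes in short steps, Python scripts to look and compute and a tool call to move; the robot and the scene stay as the last step left them, time stands still between calls to the robot, and variables do not carry over. Pictures are saved under pics/ and viewed, at most 14 in all, crops included, and the job is handed in when it is done.

Besides the shell and the picture viewer there is one more tool, called as name(argument=value, ...), one argument or row to a line, values as JSON. play_rows: Moves the arm, as the interface text tells. Its arguments: {"type":"object","properties":{"targets":{"type":"array"},"grip_force":{"type":"number"}},"required":["targets"]}

```bash
ls; mkdir -p pics; python3 - <<'E'
from cell import manip
import cv2, numpy as np
print(manip.observe())
ims=[]
for n in("scene","top"):
    im=manip.snapshot(n); cv2.imwrite(f"pics/{n}0.png",im[...,::-1])
    c=manip.camera_model(n); print(n,np.round(c["mtx"],1).tolist(),np.round(c["R"],3).tolist(),np.round(c["t"],1).tolist())
E
```

```text
pics
{'t': 0.0, 'joint_positions': array([-1.17096326e+00,  4.23819979e-01,  1.63069709e+00, -5.85134884e-06,
        1.08858869e+00, -1.90248746e-02]), 'joint_velocities': array([ 1.08629899e-04,  8.28627436e-05,  1.41626542e-03, -1.64285637e-03,
       -8.61284897e-04, -8.36072152e-04]), 'joint_torque': array([ 3.47889772e-04, -5.44614780e+01, -2.73669899e+01,  6.43321616e-02,
        2.28518673e-02, -1.54951963e-04]), 'ee_pos': array([ 253.98874124, -570.45322247,  221.91193592]), 'orientation': array([-3.14007973e+00, -2.36056672e-05,  4.18860642e-01]), 'contact_force': array([ 0.32920508,  0.36781288, -0.26878809]), 'ft_torque': array([-0.02192751,  0.01092645,  0.00088988]), 'grip_force': 0.0, 'opening': 1.0000861680444253}
scene [[452.8, 0.0, 314.0], [0.0, 452.8, 236.8], [0.0, 0.0, 1.0]] [[-0.76, -0.65, 0.007], [-0.421, 0.483, -0.768], [0.496, -0.586, -0.641]] [422.5, 283.7, 649.7]
top [[510.5, 0.0, 317.5], [0.0, 510.5, 247.2], [0.0, 0.0, 1.0]] [[-0.012, -1.0, 0.009], [-0.995, 0.011, -0.094], [0.094, -0.01, -0.995]] [4.7, 556.3, 1197.8]
```

View pics/scene0.png

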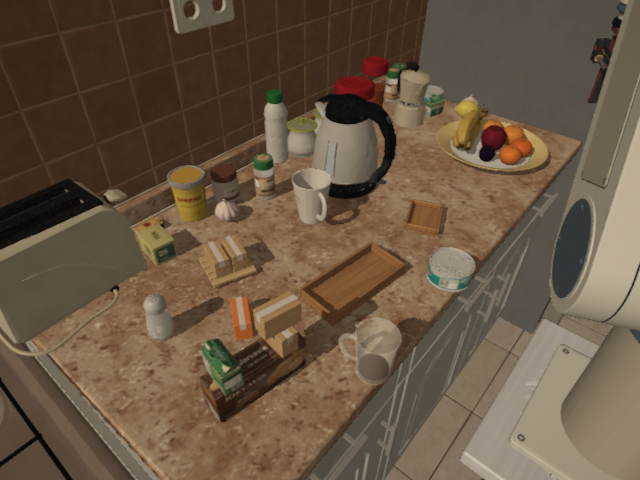

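View pics/top0.png

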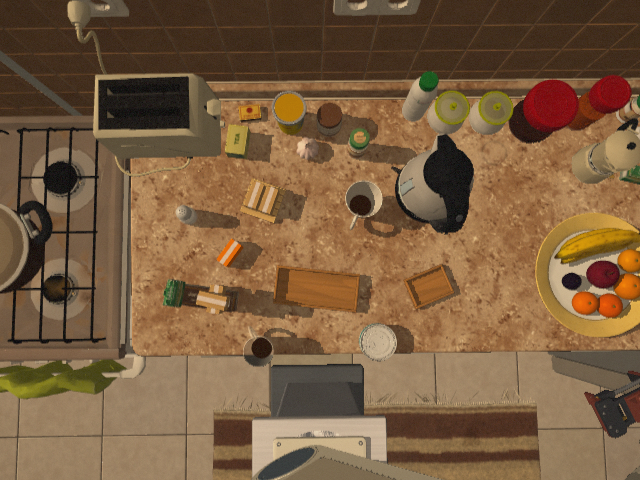

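Top view: the stack is around (200,295), stand (262,200), long caddy (318,288), small caddy (430,286). The orange decoy is at (230,252), the shaker at (186,214), and there are two mugs, at (362,200) and (260,348). Next I'll localise them with the networks.

```bash
cat > h.py <<'E'
import numpy as np, cv2
from cell import manip
def proj(n,X,c=None):
    c=c or manip.camera_model(n); p=(np.atleast_2d(X)@np.array(c["R"]).T+np.array(c["t"]))@np.array(c["mtx"]).T
    return p[:,:2]/p[:,2:]
def back(n,uv,z,c=None):
    c=c or manip.camera_model(n); R=np.array(c["R"]);t=np.array(c["t"]);o=-R.T@t
    uv=np.atleast_2d(uv); d=np.c_[uv,np.ones(len(uv))]@np.linalg.inv(c["mtx"]).T@R
    return o+d*((z-o[2])/d[:,2])[:,None]
def go(x,y,z,yaw,close=0,s=None):
    "row from the measured pose to the target (tool down)"
    s=s or manip.observe(); y0=s["orientation"][2]
    d=np.array([x,y,z])-s["ee_pos"]; c,n=np.cos(y0),np.sin(y0)
    dy=(yaw-y0+np.pi/2)%np.pi-np.pi/2
    print("row",[close]+np.round([(d[0]*c+d[1]*n)/30,(d[0]*n-d[1]*c)/30,-d[2]/30,0,0,-np.degrees(dy)/6],3).tolist())
E
python3 - <<'E'
from h import *
for n in("top","scene"):
    manip.snapshot(n)
    for th,z in [("carton_a",150),("stock_box",100),("biscuit_carton",70),("stand",14),("small_caddy",18),("long_caddy",26),("mug",50),("salt_shaker",45)]:
        for r in manip.masks_of(n,th)[:4]:
            m=r["pixels"]; print(n,th,round(r["score"],2),np.round(r["uv"]),m.sum(),np.round(back(n,r["uv"],z)[0]), end=' ')
            if n=="top":
                q,_=cv2.findContours(m.astype(np.uint8),0,2); rr=cv2.minAreaRect(max(q,key=len)); print(np.round(back(n,cv2.boxPoints(rr),z)[:,:2]).tolist())
            else: print()
E
```

```text
top carton_a 0.77 [212. 300.] 480 [434. 225. 150.] [[426.0, 261.0], [458.0, 254.0], [441.0, 187.0], [410.0, 195.0]]
top carton_a 0.59 [228. 250.] 384 [541. 192. 150.] [[521.0, 218.0], [567.0, 185.0], [547.0, 159.0], [502.0, 192.0]]
top carton_a 0.56 [217. 295.] 235 [445. 214. 150.] [[447.0, 233.0], [468.0, 230.0], [463.0, 195.0], [442.0, 198.0]]
top stock_box 0.68 [174. 294.] 499 [449. 320. 100.] [[426.0, 348.0], [485.0, 338.0], [475.0, 294.0], [417.0, 305.0]]
top biscuit_carton 0.96 [196. 295.] 574 [446. 277.  70.] [[424.0, 311.0], [473.0, 304.0], [464.0, 247.0], [415.0, 254.0]]
top biscuit_carton 0.36 [425. 284.] 1313 [ 465. -247.   70.] [[475.0, -196.0], [512.0, -287.0], [443.0, -313.0], [407.0, -223.0]]
top stand 0.84 [262. 197.] 1293 [682. 133.  14.] [[647.0, 189.0], [732.0, 157.0], [699.0, 73.0], [614.0, 105.0]]
top stand 0.63 [428. 283.] 1323 [ 467. -268.   14.] [[476.0, -206.0], [515.0, -302.0], [445.0, -329.0], [406.0, -234.0]]
top small_caddy 0.56 [423. 284.] 1394 [ 467. -255.   18.] [[477.0, -204.0], [516.0, -301.0], [443.0, -330.0], [404.0, -233.0]]
top long_caddy 0.65 [3
[... 356 characters left out ...]
] 343 [633. 311.  45.] [[657.0, 333.0], [656.0, 283.0], [611.0, 283.0], [611.0, 332.0]]
scene carton_a 0.85 [286. 344.] 624 [377. 266. 150.] 
scene carton_a 0.7 [278. 315.] 1581 [419. 239. 150.] 
scene stock_box 0.71 [312. 194.] 1653 [623. -70. 100.] 
scene stock_box 0.59 [217. 366.] 1474 [451. 327. 100.] 
scene biscuit_carton 0.98 [251. 376.] 3959 [421. 296.  70.] 
scene stand 0.56 [224. 260.] 1913 [684. 127.  14.] 
scene stand 0.54 [220. 366.] 1526 [500. 294.  14.] 
scene small_caddy 0.85 [424. 215.] 1161 [ 455. -263.   18.] 
scene long_caddy 0.73 [352. 281.] 4495 [450.  16.  26.] 
scene mug 0.72 [312. 192.] 1655 [ 674. -128.   50.] 
scene salt_shaker 0.88 [158. 314.] 1099 [636. 307.  45.]
```

```bash
python3 - <<'E'
from h import *
c=manip.camera_model("wrist");R=np.array(c["R"]);o=-R.T@np.array(c["t"])
s=manip.observe();y=s["orientation"][2]
d=o-s["ee_pos"];print("cam rel tool xyz",d[0]*np.cos(y)+d[1]*np.sin(y),d[0]*np.sin(y)-d[1]*np.cos(y),-d[2]);print(R.round(3),c["mtx"])
T=np.array([[np.cos(y),np.sin(y),0],[np.sin(y),-np.cos(y),0],[0,0,-1]]);print((R@T.T).round(3))
go(440,-262,400,0.38)
E
```

```text
cam rel tool xyz 82.39945704234675 -0.1786469260969099 -162.62178487005653
[[ 0.406 -0.914 -0.001]
 [-0.872 -0.387  0.298]
 [-0.273 -0.12  -0.955]] [[353.03741851   0.         326.43164438]
 [  0.         353.03741851 243.87410127]
 [  0.           0.           1.        ]]
[[-0.001  1.     0.001]
 [-0.955 -0.001 -0.298]
 [-0.298 -0.001  0.955]]
row [0, 9.846, -6.889, -5.91, 0.0, 0.0, 0.371]
```

```bash
python3 - <<'E'
from h import *
go(390,-350,320,0.1)
E
```

```text
row [0, 7.13, -4.887, -3.244, 0.0, 0.0, 3.045]
```

play_rows(
  targets=[
    [0, 1.43, -0.98, -0.65, 0, 0, 0.6],
    [0, 2.86, -1.96, -1.3, 0, 0, 1.2],
    [0, 4.28, -2.94, -1.95, 0, 0, 1.8],
    [0, 5.7, -3.92, -2.6, 0, 0, 2.4],
    [0, 7.13, -4.89, -3.24, 0, 0, 3.05],
  ],
)

```text
t: 1.62
ee_pos: [390.6, -348.5, 320.7]
orientation: [3.141, -0.0, 0.097]
contact_force: [0.8, -0.2, 0.7]
opening: 1.0
grip_force: 0.0
```

play_rows(
  targets=[
    [0, 1.26, -1.7, 0, 0, 0, 0.25],
    [0, 2.52, -3.43, 0, 0, 0, 0.5],
    [0, 3.78, -5.15, 0, 0, 0, 0.75],
    [0, 5.04, -6.86, 0, 0, 0, 0.95],
    [0, 5.04, -6.86, 0, 0, 0, 0.95],
  ],
)

```text
t: 2.25
ee_pos: [521.4, -127.1, 319.9]
orientation: [-3.141, -0.0, 0.005]
contact_force: [-0.9, -0.4, -0.4]
opening: 1.0
grip_force: 0.0
```

```bash
python3 - <<'E'
from h import *
s=manip.observe();print(s["t"],s["ee_pos"],s["orientation"],np.abs(s["joint_velocities"]).max())
im=manip.snapshot("wrist");cv2.imwrite("pics/w1.png",im[...,::-1])
go(600,180,340,0)
E
```

```text
2.25 [ 521.36026634 -127.06260662  319.91616018] [-3.14122202e+00 -4.50760660e-04  4.80477167e-03] 0.027538228574333915
row [0, 2.68, -10.267, -0.673, 0.0, 0.0, 0.035]
```

View pics/w1.png

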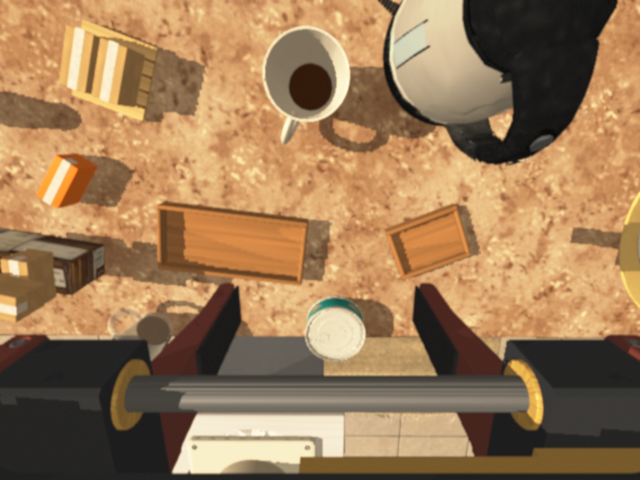

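The wrist view shows the long caddy (corners about (162,205), (306,220), (302,282), (157,265)), small caddy at (428,241), stand at (110,65) and clear cup at (140,325). I'll fit the boxes, and move on for a view of the stack.

play_rows(
  targets=[
    [0, 0.54, -2.05, -0.13, 0, 0, 0],
    [0, 1.07, -4.1, -0.27, 0, 0, 0],
    [0, 1.61, -6.16, -0.4, 0, 0, 0],
    [0, 2.14, -8.2, -0.54, 0, 0, 0],
    [0, 2.68, -10.27, -0.67, 0, 0, 0],
  ],
)

```text
t: 2.92
ee_pos: [599.2, 171.4, 339.9]
orientation: [3.141, -0.0, -0.002]
contact_force: [0.7, 0.2, -0.4]
opening: 0.998
grip_force: 0.0
```

play_rows(
  targets=[
    [0, 0, 0, 0, 0, 0, 0],
    [0, 0, 0, 0, 0, 0, 0],
  ],
)

```text
t: 3.18
ee_pos: [598.6, 170.0, 339.2]
orientation: [3.141, 0.001, -0.001]
contact_force: [0.1, -0.7, -1.0]
opening: 0.999
grip_force: 0.0
```

```bash
cat >> h.py <<'E'
from scipy.optimize import minimize
def box(p,sx,sy,z0,z1):
    c,n=np.cos(p[2]),np.sin(p[2])
    return np.array([[p[0]+c*a*sx/2-n*b*sy/2,p[1]+n*a*sx/2+c*b*sy/2,z] for z in(z0,z1) for a,b in((1,1),(-1,1),(-1,-1),(1,-1))])
def fit(n,m,p0,sx,sy,z0,z1,c=None):
    "pose whose box silhouette best matches mask m"
    c=c or manip.camera_model(n); M=m.astype(np.float32); F=4
    M=cv2.resize(M,None,fx=F,fy=F,interpolation=cv2.INTER_LINEAR)>.5
    def cost(q):
        p=np.array(p0)+np.array(q)*[1,1,.01]
        h=cv2.convexHull(((proj(n,box(p,sx,sy,z0,z1),c)+.5)*F-.5).astype(np.float32))
        I=np.zeros(M.shape,np.uint8); cv2.fillConvexPoly(I,np.round(h*16).astype(np.int32),1,shift=4)
        return 1-(M&(I>0)).sum()/(M|(I>0)).sum()
    r=minimize(cost,[0,0,0],method="Nelder-Mead",options=dict(initial_simplex=[[-6,-6,-5],[10,0,0],[0,10,0],[0,0,10]],xatol=.05,fatol=1e-5))
    return np.array(p0)+r.x*[1,1,.01],1-r.fun
def draw(n,im,p,dims,col,c=None):
    q=np.round(proj(n,box(p,*dims),c)*16).astype(np.int32)
    for k in(0,4): cv2.polylines(im,[q[k:k+4]],True,col,1,cv2.LINE_AA,4)
D=dict(stand=(88,88,0,14),small_caddy=(76,100,0,18),long_caddy=(92,200,0,26))
E
python3 - <<'E'
from h import *
s=manip.observe();print(s["t"],s["ee_pos"],s["orientation"],np.abs(s["joint_velocities"]).max())
im=manip.snapshot("wrist")[...,::-1].copy()
P0=dict(small_caddy=(460,-267,.38),long_caddy=(458,2,-.12))
for k,p0 in P0.items():
    for r in manip.masks_of("wrist",k)[:3]:
        print(k,round(r["score"],2),np.round(r["uv"]),r["pixels"].sum()); 
        if r["pixels"].sum()<2000 or np.linalg.norm(back("wrist",r["uv"],20)[0][:2]-p0[:2])>80: continue
        p,f=fit("wrist",r["pixels"],p0,*D[k]);print(p.round(2),f);draw("wrist",im,p,D[k],(0,0,255))
for k in("stand","carton_a","stock_box","biscuit_carton","salt_shaker","mug"):
    for r in manip.masks_of("wrist",k)[:3]: print(k,round(r["score"],2),np.round(r["uv"]),r["pixels"].sum())
cv2.imwrite("pics/w2.png",im)
manip.snapshot("top")
for k,p0 in P0.items():
    for r in manip.masks_of("top",k)[:2]:
        if np.linalg.norm(back("top",r["uv"],20)[0][:2]-p0[:2])>80: continue
        p,f=fit("top",r["pixels"],p0,*D[k]);print("top",k,p.round(2),f)
E
```

```text
3.175 [598.57932447 169.98922121 339.19419734] [ 3.14070803e+00  8.64375356e-04 -7.99776623e-04] 0.018913026764995292
small_caddy 0.66 [609. 286.] 3172
[ 4.5902e+02 -2.6852e+02  3.8000e-01] 0.9816130785958372
long_caddy 0.96 [444. 286.] 7106
[ 4.5739e+02  3.5800e+00 -1.2000e-01] 0.8186544915095563
stand 0.94 [360. 138.] 4580
carton_a 0.85 [297. 231.] 1231
carton_a 0.75 [285. 315.] 659
carton_a 0.37 [360. 137.] 4565
stock_box 0.49 [204. 298.] 200
stock_box 0.27 [358. 138.] 4448
salt_shaker 0.9 [215. 170.] 1173
mug 0.77 [566. 155.] 7062
mug 0.62 [262. 299.] 3138
top small_caddy [ 4.6041e+02 -2.6774e+02  3.8000e-01] 0.9551523297491039
top long_caddy [ 4.5807e+02  2.0500e+00 -1.2000e-01] 0.9522678924175657
```

View pics/w2.png

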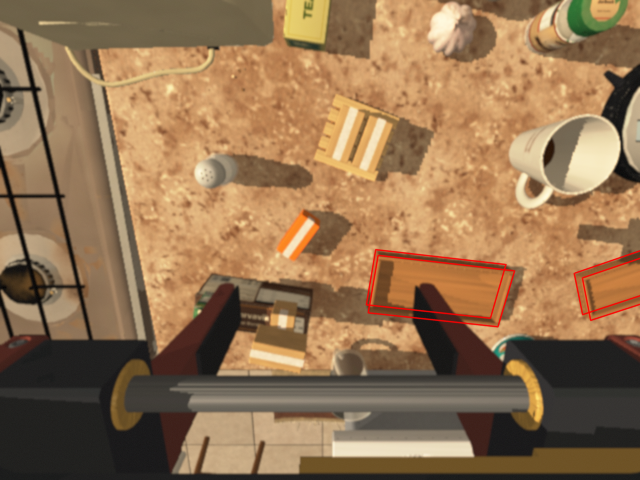

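The stand is at (360,138), clear of everything. The caddy overlays match the walls. Moving over the stack next.

play_rows(
  targets=[
    [0, -1.4, -1.5, 0, 0, 0, 0],
    [0, -2.8, -2.8, 0, 0, 0, 0],
    [0, -3.7, -3.3, 0, 0, 0, 0],
    [0, -3.7, -3.3, 0, 0, 0, 0],
    [0, -3.7, -3.3, 0, 0, 0, 0],
  ],
)

```text
t: 4.4
ee_pos: [488.4, 270.5, 339.8]
orientation: [-3.142, -0.001, 0.0]
contact_force: [-0.2, -0.4, -0.4]
opening: 1.0
grip_force: 0.0
```

```bash
python3 - <<'E'
from h import *
import pickle
s=manip.observe();print(s["t"],s["ee_pos"],s["orientation"],np.abs(s["joint_velocities"]).max())
c=manip.camera_model("wrist");im=manip.snapshot("wrist")[...,::-1].copy();cv2.imwrite("pics/w3raw.png",im);pickle.dump(c,open("c3.pkl","wb"))
L=dict(stand=(D["stand"],(682,133,-.36)),carton_a=((62,30,110,150),(440,225,1.3)),stock_box=((35,61,70,114),(445,320,-.15)),biscuit_carton=((51,159,0,70),(446,270,-.15)),long_caddy=(D["long_caddy"],(458,3,-.12)))
out={}
for k,(d,p0) in L.items():
    out[k]=rs=manip.masks_of("wrist",k)[:3]
    for r in rs:
        b=back("wrist",r["uv"],d[3],c)[0]; print(k,round(r["score"],2),np.round(r["uv"]),r["pixels"].sum(),b.round())
        if np.linalg.norm(b[:2]-p0[:2])>70: continue
        p,f=fit("wrist",r["pixels"],p0,*d,c);print("  ",p.round(3),round(f,3))
pickle.dump(out,open("m3.pkl","wb"))
cv2.imwrite("pics/w3.png",cv2.resize(im[150:390,150:470],None,fx=2.5,fy=2.5,interpolation=cv2.INTER_CUBIC))
E
```

```text
4.4 [488.36065786 270.48644853 339.81411165] [-3.14155724e+00 -8.13474724e-04  1.13127174e-04] 0.014935399182028035
stand 0.79 [442.  44.] 5939 [677. 129.  14.]
   [ 6.76069e+02  1.30018e+02 -3.43000e-01] 0.971
carton_a 0.9 [371. 155.] 1287 [551. 228. 150.]
carton_a 0.74 [364. 232.] 600 [474. 232. 150.]
   [473.275 247.237   1.494] 0.279
carton_a 0.57 [369. 262.] 2074 [440. 226. 150.]
   [433.292 228.165   1.331] 0.94
stock_box 0.79 [281. 236.] 1637 [459. 323. 114.]
   [ 4.42020e+02  3.14102e+02 -1.32000e-01] 0.443
stock_box 0.39 [443.  46.] 5810 [652. 156. 114.]
biscuit_carton 0.73 [320. 228.] 3009 [457. 279.  70.]
   [ 4.41868e+02  2.72945e+02 -1.77000e-01] 0.493
long_caddy 0.88 [515. 218.] 9915 [459.  10.  26.]
   [ 4.57431e+02  3.23500e+00 -1.23000e-01] 0.983
```

View pics/w3.png

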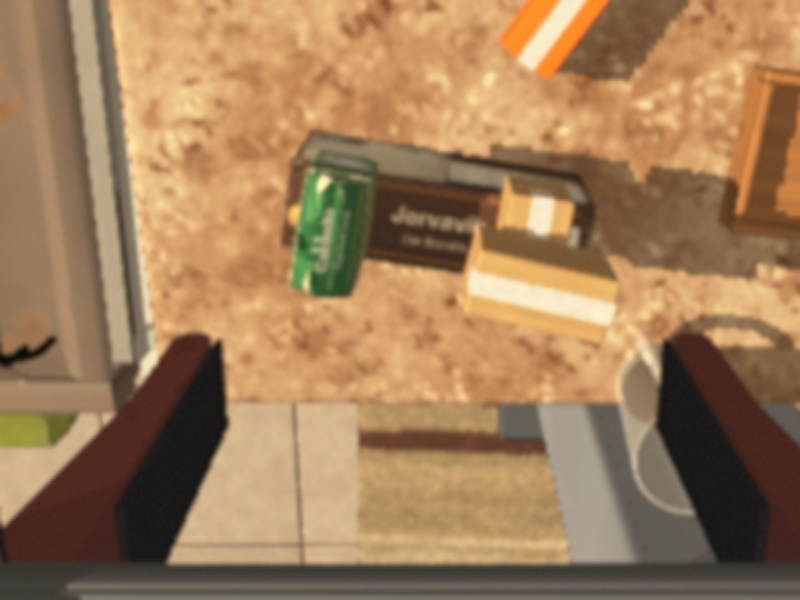

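Carton_a is at about (433,228), yaw 1.33. Carton_b sits behind it, and the stock box is at crop (335,225). I'll refit the stand with its first layer included.

```bash
python3 - <<'E'
from h import *
import pickle
c=pickle.load(open("c3.pkl","rb"));m=pickle.load(open("m3.pkl","rb"));im=cv2.imread("pics/w3raw.png")
M=m["stand"][0]["pixels"];F=4
Mb=cv2.resize(M.astype(np.float32),None,fx=F,fy=F)>.5
def hulls(p): 
    cc,n=np.cos(p[2]),np.sin(p[2]); o=[((p[0],p[1],p[2]),(88,88,0,14))]
    for s in(-18,18): o.append(((p[0]-n*s,p[1]+cc*s,p[2]),(62,30,14,54)))
    return o
def cost(q):
    p=np.array([676,130,-.343])+q*np.array([1,1,.01]);I=np.zeros(Mb.shape,np.uint8)
    for a,d in hulls(p): cv2.fillConvexPoly(I,np.round(cv2.convexHull(((proj("wrist",box(a,*d),c)+.5)*F-.5).astype(np.float32))*16).astype(np.int32),1,shift=4)
    return 1-(Mb&(I>0)).sum()/(Mb|(I>0)).sum()
r=minimize(cost,[0,0,0],method="Nelder-Mead",options=dict(initial_simplex=[[-6,-6,-5],[10,0,0],[0,10,0],[0,0,10]],xatol=.05))
p=np.array([676,130,-.343])+r.x*[1,1,.01];print(p.round(3),1-r.fun)
for a,d in hulls(p): draw("wrist",im,a,d,(0,0,255),c)
A=(433.3,228.2,1.331);draw("wrist",im,A,(62,30,110,150),(255,0,0),c)
q=[cv2.resize(im[0:110,380:500],(600,550),interpolation=cv2.INTER_CUBIC)[:, :400],cv2.resize(im[190:300,320:410],(450,550),interpolation=cv2.INTER_CUBIC)[:, :400]]
cv2.imwrite("pics/w4.png",np.hstack(q))
go(433.3,228.2,230,-.24)
E
```

```text
[ 6.75011e+02  1.30874e+02 -3.53000e-01] 0.9701487948844073
row [0, -1.832, 1.4, 3.647, 0.0, 0.0, 2.281]
```

View pics/w4.png

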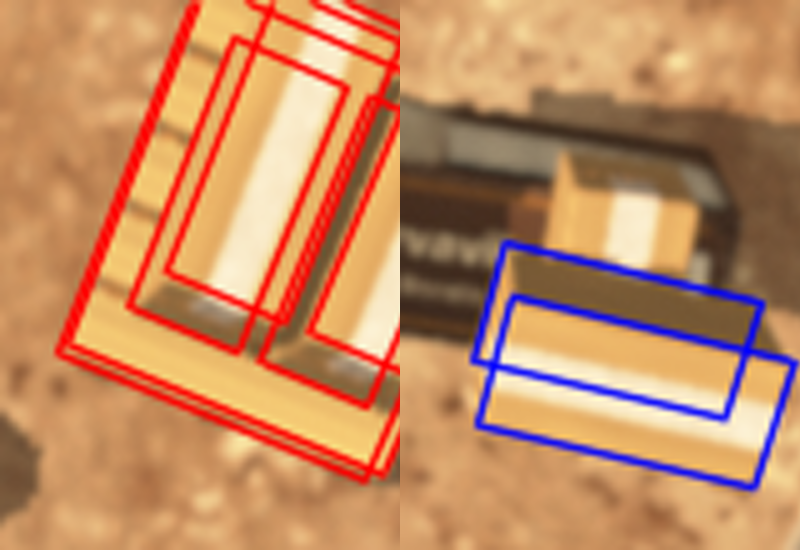

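The overlays sit well on the stand and its first layer, and on carton_a. Picking carton_a by its ends.

play_rows(
  targets=[
    [0, -0.9, 0.7, 1.5, 0, 0, 1.2],
    [0, -1.83, 1.4, 3.0, 0, 0, 2.28],
    [0, -1.83, 1.4, 4.5, 0, 0, 2.28],
    [0, -1.83, 1.4, 4.5, 0, 0, 2.28],
    [0, -1.83, 1.4, 4.5, 0, 0, 2.28],
  ],
)

```text
t: 5.32
ee_pos: [434.2, 229.1, 205.9]
orientation: [-3.14, -0.001, -0.239]
contact_force: [-0.2, 0.1, 0.0]
opening: 0.997
grip_force: 0.0
```

```bash
python3 - <<'E'
from h import *
import pickle
s=manip.observe();print(s["ee_pos"],s["orientation"])
c=manip.camera_model("wrist");im=manip.snapshot("wrist")[...,::-1].copy();A=(433.3,228.2,1.331)
for k in("carton_a","stock_box","biscuit_carton"):
    for r in manip.masks_of("wrist",k)[:3]: print(k,round(r["score"],2),np.round(r["uv"]),r["pixels"].sum())
draw("wrist",im,A,(62,30,110,150),(255,0,0),c)
cv2.imwrite("pics/w5.png",im);go(433.3,228.2,117,-.24)
E
```

```text
[434.20388236 229.14354993 205.9431446 ] [-3.14042045e+00 -1.39598435e-03 -2.38969589e-01]
carton_a 0.89 [315.  95.] 2769
carton_a 0.86 [331. 256.] 5291
carton_a 0.69 [326. 212.] 1274
stock_box 0.69 [207. 244.] 4508
biscuit_carton 0.85 [271. 221.] 4916
row [0, -0.014, 0.038, 2.97, 0.0, 0.0, 0.012]
```

View pics/w5.png

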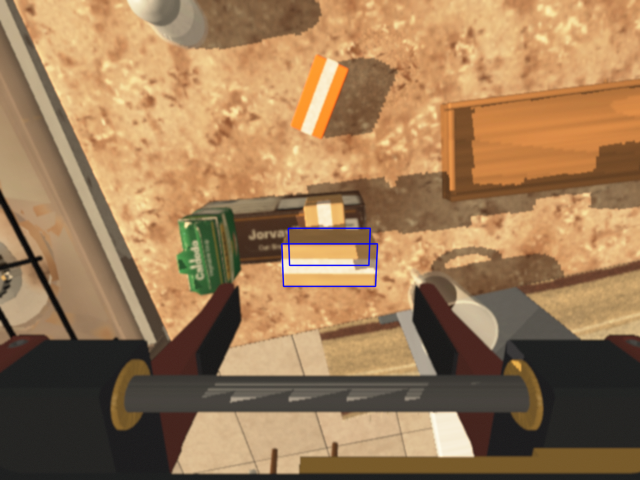

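The box overlay sits on carton_a within a millimetre or so, centred between the fingers. Descending and gripping.

play_rows(
  targets=[
    [0, 0, 0.03, 1.6, 0, 0, 0],
    [0, 0, 0.03, 2.96, 0, 0, 0],
    [0, 0, 0.03, 2.96, 0, 0, 0],
  ],
  grip_force=15,
)

```text
t: 5.9
ee_pos: [431.3, 227.1, 114.4]
orientation: [3.139, 0.003, -0.239]
contact_force: [-0.2, -0.1, 0.0]
opening: 0.997
grip_force: 0.0
```

play_rows(
  targets=[
    [0.5, 0, 0, 0, 0, 0, 0],
    [0.5, 0, 0, 0, 0, 0, 0],
    [0.5, 0, 0, 0, 0, 0, 0],
    [0.5, 0, 0, 0, 0, 0, 0],
    [0.5, 0, 0, 0, 0, 0, 0],
  ],
  grip_force=15,
)

```text
t: 6.52
ee_pos: [433.5, 228.1, 117.1]
orientation: [-3.14, -0.002, -0.239]
contact_force: [-1.0, -1.1, 6.7]
opening: 0.708
grip_force: 15.0
```

```bash
python3 - <<'E'
from h import *
s=manip.observe();print(s["ee_pos"],s["orientation"],s["opening"]*88,s["grip_force"])
E
```

```text
[433.45343082 228.06368199 117.1052388 ] [-3.14023901e+00 -1.78942295e-03 -2.38764738e-01] 62.26424948605111 14.99792531132698
```

play_rows(
  targets=[
    [0.5, 0, 0, -0.5, 0, 0, 0],
    [0.5, 0, 0, -1.3, 0, 0, 0],
    [0.5, 0, 0, -2.3, 0, 0, 0],
    [0.5, 0.5, 0.07, -2.9, 0, 0, 0.1],
    [0.5, 1.5, 0.2, -3.0, 0, 0, 0.2],
  ],
)

```text
t: 7.15
ee_pos: [475.5, 211.7, 208.4]
orientation: [-3.14, -0.002, -0.259]
contact_force: [0.4, -0.3, -0.5]
opening: 0.705
grip_force: 15.0
```

play_rows(
  targets=[
    [0.5, 1.7, 0.24, 0, 0, 0, 0.2],
    [0.5, 3.4, 0.5, 0, 0, 0, 0.4],
    [0.5, 5.1, 0.74, 0, 0, 0, 0.6],
    [0.5, 6.6, 0.96, 0, 0, 0, 0.8],
    [0.5, 7.6, 1.1, 0, 0, 0, 0.89],
  ],
)

```text
t: 7.78
ee_pos: [688.4, 119.7, 206.6]
orientation: [-3.141, -0.001, -0.354]
contact_force: [-0.7, 1.1, -1.4]
opening: 0.702
grip_force: 15.0
```

play_rows(
  targets=[
    [0.5, 0, 0, 0, 0, 0, 0],
    [0.5, 0, 0, 0, 0, 0, 0],
  ],
)

```text
t: 8.02
ee_pos: [685.9, 121.0, 205.9]
orientation: [3.141, 0.001, -0.353]
contact_force: [0.4, 0.4, -2.3]
opening: 0.709
grip_force: 15.0
```

```bash
python3 - <<'E'
from h import *
s=manip.observe();print(s["ee_pos"],s["orientation"],s["opening"]*88,s["grip_force"])
c=manip.camera_model("wrist");im=manip.snapshot("wrist")[...,::-1].copy()
y=s["orientation"][2];e=s["ee_pos"]
p=(e[0],e[1],y+np.pi/2);draw("wrist",im,p,(62,30,e[2]-7,e[2]+33),(255,0,0),c)
S=(675,130.9,-.353);cc,n=np.cos(S[2]),np.sin(S[2])
draw("wrist",im,S,(88,88,0,14),(0,0,255),c)
for k in(-18,18): draw("wrist",im,(S[0]-n*k,S[1]+cc*k,S[2]),(62,30,14,54),(0,0,255),c)
draw("wrist",im,(S[0]+cc*18,S[1]+n*18,S[2]+np.pi/2),(62,30,54,94),(0,255,0),c)
cv2.imwrite("pics/w6.png",cv2.resize(im[120:400,170:490],(800,700))[:600])
go(691.9,124.8,110,-.353)
E
```

```text
[685.86605837 120.98151248 205.92669892] [ 3.14129554e+00  1.03613847e-03 -3.52923981e-01] 62.370353299093 14.990675747394562
row [0, 0.152, -0.184, 3.2, 0.0, 0.0, 0.005]
```

View pics/w6.png

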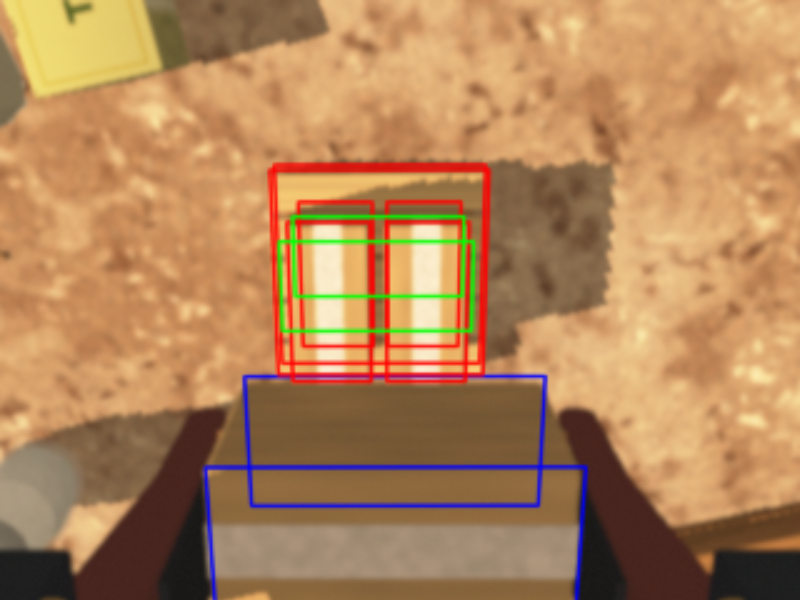

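The held carton lines up with its model and the stand overlay fits. Descending to just above the layer.

play_rows(
  targets=[
    [0.5, 0.15, -0.18, 1.5, 0, 0, 0],
    [0.5, 0.15, -0.18, 3.0, 0, 0, 0],
    [0.5, 0.15, -0.18, 4.2, 0, 0, 0],
    [0.5, 0.15, -0.18, 4.5, 0, 0, 0],
    [0.5, 0.15, -0.18, 4.5, 0, 0, 0],
  ],
)

```text
t: 8.7
ee_pos: [692.7, 124.8, 71.3]
orientation: [3.142, 0.0, -0.352]
contact_force: [1.0, -0.3, -1.6]
opening: 0.704
grip_force: 15.0
```

play_rows(
  targets=[
    [0.5, 0, 0, 0, 0, 0, 0],
    [0.5, 0, 0, 0, 0, 0, 0],
  ],
)

```text
t: 8.95
ee_pos: [693.9, 124.5, 72.6]
orientation: [-3.14, -0.002, -0.353]
contact_force: [-0.3, -0.4, -1.8]
opening: 0.703
grip_force: 15.0
```

```bash
python3 - <<'E'
from h import *
s=manip.observe();print(s["ee_pos"],s["orientation"]);go(691.9,124.8,61.5,-.353)
E
```

```text
[693.87984768 124.52037908  72.58282949] [-3.14027120e+00 -2.30343440e-03 -3.52939177e-01]
row [0, -0.065, 0.014, 0.369, 0.0, 0.0, 0.001]
```

play_rows(
  targets=[
    [0.5, -0.04, 0, 0.2, 0, 0, 0],
    [0.5, -0.04, 0, 0.3, 0, 0, 0],
    [0.5, -0.04, 0, 0.36, 0, 0, 0],
    [0.5, -0.04, 0, 0.38, 0, 0, 0],
    [0.5, -0.04, 0, 0.38, 0, 0, 0],
  ],
)

```text
t: 9.57
ee_pos: [691.5, 124.6, 61.0]
orientation: [3.141, 0.001, -0.353]
contact_force: [-6.2, -1.6, 12.4]
opening: 0.706
grip_force: 15.0
```

```bash
python3 - <<'E'
from h import *
s=manip.observe();print(s["ee_pos"],s["orientation"],s["contact_force"]);go(691.9,124.8,61,-.353)
E
```

```text
[691.46832185 124.57925969  60.99159261] [ 3.14118246e+00  6.79372793e-04 -3.53120345e-01] [-6.18076331 -1.56288018 12.4106837 ]
row [0, 0.011, -0.012, -0.0, 0.0, 0.0, -0.001]
```

Contact made; releasing.

play_rows(
  targets=[
    [0.1, 0, 0, -0.03, 0, 0, 0],
    [0.1, 0, 0, -0.03, 0, 0, 0],
    [0.1, 0, 0, -0.03, 0, 0, 0],
    [0.1, 0, 0, -1.0, 0, 0, 0],
    [0, 0, 0, -2.5, 0, 0, 0],
  ],
)

```text
t: 10.2
ee_pos: [690.4, 124.5, 133.1]
orientation: [3.14, 0.004, -0.353]
contact_force: [0.7, -0.4, -0.4]
opening: 0.97
grip_force: 0.0
```

play_rows(
  targets=[
    [0, 0, 0, -2, 0, 0, 0],
    [0, 0, 0, -4, 0, 0, 0],
    [0, 0, 0, -6, 0, 0, 0],
    [0, 0, 0, -6, 0, 0, 0],
  ],
)

```text
t: 10.7
ee_pos: [694.5, 125.2, 320.9]
orientation: [-3.136, -0.009, -0.353]
contact_force: [0.4, 0.1, -0.3]
opening: 0.997
grip_force: 0.0
```

```bash
python3 - <<'E'
from h import *
s=manip.observe();print(s["t"],s["ee_pos"],s["orientation"]);go(560,190,300,.7)
E
```

```text
10.7 [694.53194912 125.17123875 320.93174721] [-3.13625649 -0.00945153 -0.35300548]
row [0, -4.955, -0.477, 0.698, 0.0, 0.0, -10.055]
```

play_rows(
  targets=[
    [0, -0.9, -0.05, 0, 0, 0, -1.7],
    [0, -1.8, -0.1, 0.2, 0, 0, -3.4],
    [0, -2.7, -0.15, 0.4, 0, 0, -5.1],
    [0, -3.6, -0.2, 0.6, 0, 0, -6.8],
    [0, -4.46, -0.25, 0.8, 0, 0, -8.4],
  ],
)

```text
t: 11.32
ee_pos: [567.2, 178.1, 288.5]
orientation: [-3.141, 0.002, 0.532]
contact_force: [0.6, 0.7, -0.3]
opening: 1.0
grip_force: 0.0
```

```bash
python3 - <<'E'
from h import *
go(448,232,260,1.41)
E
```

```text
row [0, -2.512, -3.564, 0.95, 0.0, 0.0, -8.381]
```

play_rows(
  targets=[
    [0, -0.5, -0.7, 0.2, 0, 0, -1.7],
    [0, -1.0, -1.4, 0.4, 0, 0, -3.4],
    [0, -1.5, -2.1, 0.6, 0, 0, -5.1],
    [0, -2.0, -2.8, 0.8, 0, 0, -6.8],
    [0, -2.5, -3.5, 0.95, 0, 0, -8.38],
  ],
)

```text
t: 11.95
ee_pos: [449.6, 231.0, 260.2]
orientation: [-3.139, 0.001, 1.41]
contact_force: [-0.8, 0.4, 0.5]
opening: 1.001
grip_force: 0.0
```

play_rows(
  targets=[
    [0, 0, 0, 0, 0, 0, 0],
    [0, 0, 0, 0, 0, 0, 0],
    [0, 0, 0, 0, 0, 0, 0],
  ],
)

```text
t: 12.32
ee_pos: [452.0, 230.9, 261.8]
orientation: [3.141, -0.0, 1.402]
contact_force: [-0.3, 0.2, -0.3]
opening: 0.997
grip_force: 0.0
```

```bash
python3 - <<'E'
from h import *
s=manip.observe();print(s["t"],s["ee_pos"],s["orientation"])
c=manip.camera_model("wrist");im=manip.snapshot("wrist")[...,::-1].copy();cv2.imwrite("pics/w7raw.png",im)
import pickle;out={}
for k,d,p0 in(("carton_a",(62,30,70,110),(448,228,-.15)),("stock_box",(61,35,70,114),(445,320,-.15)),("biscuit_carton",(51,159,0,70),(445,275,-.16))):
    out[k]=manip.masks_of("wrist",k)[:3]
    for r in out[k]:
        b=back("wrist",r["uv"],d[3],c)[0]; print(k,round(r["score"],2),np.round(r["uv"]),r["pixels"].sum(),b.round())
        if np.linalg.norm(b[:2]-p0[:2])>60: continue
        p,f=fit("wrist",r["pixels"],p0,*d,c);print("  ",p.round(3),round(f,3));draw("wrist",im,p,d,(0,0,255) if k!="biscuit_carton" else (255,0,0),c)
pickle.dump((c,out),open("m7.pkl","wb"))
cv2.imwrite("pics/w7.png",im)
E
```

```text
12.325 [451.96253199 230.86200936 261.78691872] [ 3.14135925e+00 -1.94163274e-05  1.40215691e+00]
carton_a 0.98 [406. 214.] 1813 [526. 232. 110.]
carton_a 0.95 [311. 226.] 2624 [438. 235. 110.]
   [ 4.35926e+02  2.29074e+02 -1.49000e-01] 0.971
carton_a 0.9 [570. 279.] 3315 [674. 141. 110.]
stock_box 0.72 [305. 119.] 2818 [450. 327. 114.]
   [ 4.50698e+02  3.22097e+02 -1.32000e-01] 0.861
biscuit_carton 0.7 [312. 172.] 3841 [446. 279.  70.]
   [ 4.40218e+02  2.73040e+02 -1.67000e-01] 0.457
biscuit_carton 0.41 [494. 107.] 2379 [624. 309.  70.]
```

View pics/w7.png

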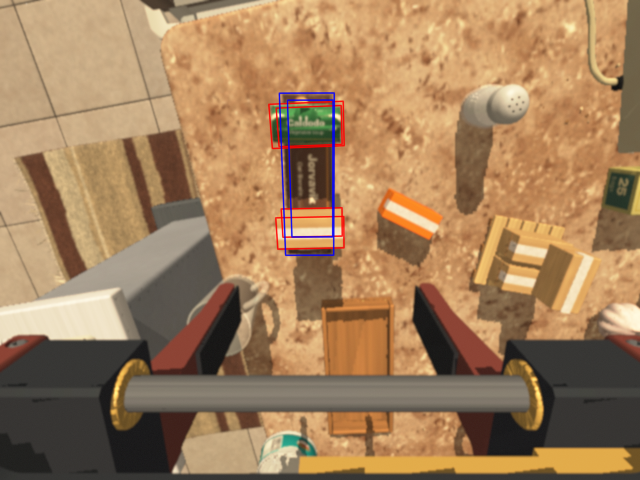

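Carton_b fits at (436,229), yaw −0.149. Carton_a stands on the stand at (565,265). Approaching carton_b.

play_rows(
  targets=[
    [0, -0.15, -0.5, 1.5, 0, 0, -0.19],
    [0, -0.15, -0.52, 3.0, 0, 0, -0.19],
    [0, -0.15, -0.52, 4.4, 0, 0, -0.19],
    [0, -0.15, -0.52, 4.4, 0, 0, -0.19],
    [0, -0.15, -0.52, 4.4, 0, 0, -0.19],
  ],
)

```text
t: 13.15
ee_pos: [436.0, 229.6, 131.0]
orientation: [3.141, -0.001, 1.424]
contact_force: [1.1, 0.1, -0.0]
opening: 1.001
grip_force: 0.0
```

```bash
python3 - <<'E'
from h import *
s=manip.observe();print(s["ee_pos"],s["orientation"])
c=manip.camera_model("wrist");im=manip.snapshot("wrist")[...,::-1].copy()
d=(62,30,70,110)
for r in manip.masks_of("wrist","carton_b")[:3]:
    b=back("wrist",r["uv"],90,c)[0]; print(round(r["score"],2),np.round(r["uv"]),b.round())
    if np.linalg.norm(b[:2]-(436,229))<40: p,f=fit("wrist",r["pixels"],(436,229,-.15),*d,c);print(p.round(3),f);draw("wrist",im,p,d,(0,0,255),c)
cv2.imwrite("pics/w8.png",im)
go(*p[:2],77,p[2]+np.pi/2); go(435.9,229.1,77,1.422)
E
```

```text
[435.98502434 229.60536253 131.01594658] [ 3.14051228e+00 -7.71007952e-04  1.42382105e+00]
0.79 [328. 277.] [437. 227.  90.]
[ 4.36182e+02  2.28858e+02 -1.47000e-01] 0.96893420292248
0.65 [460. 248.] [519. 234.  90.]
row [0, -0.033, -0.003, 1.822, 0.0, 0.0, -0.002]
row [0, -0.027, -0.013, 1.822, 0.0, 0.0, 0.018]
```

play_rows(
  targets=[
    [0, -0.03, 0, 1.0, 0, 0, 0],
    [0, -0.03, 0, 1.8, 0, 0, 0],
    [0, -0.03, 0, 1.82, 0, 0, 0],
    [0, -0.03, 0, 1.82, 0, 0, 0],
  ],
)

```text
t: 13.75
ee_pos: [435.9, 228.8, 76.6]
orientation: [3.14, -0.001, 1.424]
contact_force: [-0.3, 0.3, -0.1]
opening: 1.001
grip_force: 0.0
```

play_rows(
  targets=[
    [0.5, 0, 0, 0, 0, 0, 0],
    [0.5, 0, 0, 0, 0, 0, 0],
    [0.5, 0, 0, 0, 0, 0, 0],
    [0.5, 0, 0, 0, 0, 0, 0],
    [0.5, 0, 0, 0, 0, 0, 0],
  ],
  grip_force=15,
)

```text
t: 14.38
ee_pos: [435.3, 228.5, 75.7]
orientation: [3.141, -0.0, 1.424]
contact_force: [0.7, 0.2, 6.3]
opening: 0.704
grip_force: 15.0
```

play_rows(
  targets=[
    [0.5, 0, 0, -0.4, 0, 0, 0],
    [0.5, 0, 0, -1.3, 0, 0, 0],
    [0.5, 0, 0, -2.5, 0, 0, 0],
    [0.5, 0, 0, -4, 0, 0, 0],
    [0.5, 0, 0, -5, 0, 0, 0],
  ],
)

```text
t: 15.0
ee_pos: [435.0, 228.4, 227.6]
orientation: [3.14, -0.001, 1.424]
contact_force: [0.6, -0.4, -2.1]
opening: 0.707
grip_force: 15.0
```

```bash
python3 - <<'E'
from h import *
s=manip.observe();print(s["ee_pos"],s["orientation"]);go(640,145,220,2.789)
E
```

```text
[435.01740775 228.4456147  227.61365561] [ 3.14035631e+00 -9.26019451e-04  1.42414403e+00]
row [0, -1.753, 7.166, 0.254, 0.0, 0.0, -13.033]
```

play_rows(
  targets=[
    [0.5, -0.2, 0.9, 0.1, 0, 0, -1.6],
    [0.5, -0.4, 1.8, 0.2, 0, 0, -3.2],
    [0.5, -0.65, 2.7, 0.25, 0, 0, -4.9],
    [0.5, -0.9, 3.6, 0.25, 0, 0, -6.5],
    [0.5, -1.1, 4.5, 0.25, 0, 0, -8.1],
  ],
)

```text
t: 15.62
ee_pos: [563.9, 175.4, 217.9]
orientation: [-3.141, -0.0, 2.278]
contact_force: [0.4, -0.2, -2.2]
opening: 0.706
grip_force: 15.0
```

```bash
python3 - <<'E'
from h import *
s=manip.observe();print(s["ee_pos"],s["orientation"]);go(652,139.5,200,2.789)
E
```

```text
[563.90506313 175.38007352 217.94953754] [-3.14076294e+00 -4.33244395e-04  2.27773232e+00]
row [0, -2.817, 1.456, 0.598, 0.0, 0.0, -4.882]
```

play_rows(
  targets=[
    [0.5, -0.8, 0.4, 0.2, 0, 0, -1.5],
    [0.5, -1.6, 0.8, 0.4, 0, 0, -3.0],
    [0.5, -2.4, 1.2, 0.5, 0, 0, -4.4],
    [0.5, -2.8, 1.4, 0.6, 0, 0, -4.88],
    [0.5, -2.8, 1.4, 0.6, 0, 0, -4.88],
  ],
)

```text
t: 16.25
ee_pos: [649.9, 138.4, 199.4]
orientation: [-3.141, -0.001, 2.782]
contact_force: [-1.3, 0.5, -0.8]
opening: 0.705
grip_force: 15.0
```

play_rows(
  targets=[
    [0.5, 0, 0, 0, 0, 0, 0],
    [0.5, 0, 0, 0, 0, 0, 0],
  ],
)

```text
t: 16.5
ee_pos: [649.3, 139.3, 200.1]
orientation: [-3.142, -0.0, 2.783]
contact_force: [-0.6, -0.7, -1.6]
opening: 0.704
grip_force: 15.0
```

```bash
python3 - <<'E'
from h import *
s=manip.observe();print(s["ee_pos"],s["orientation"],s["opening"]*88)
c=manip.camera_model("wrist");im=manip.snapshot("wrist")[...,::-1].copy()
y=s["orientation"][2];e=s["ee_pos"]
draw("wrist",im,(e[0],e[1],y-np.pi/2),(62,30,e[2]-6.3,e[2]+33.7),(255,0,0),c)
S=(675,130.9,-.353);cc,n=np.cos(S[2]),np.sin(S[2])
for k in(-18,18): draw("wrist",im,(S[0]-n*k,S[1]+cc*k,S[2]),(62,30,14,54),(0,0,255),c)
for k in(-18,18):draw("wrist",im,(S[0]+cc*k,S[1]+n*k,S[2]+np.pi/2),(62,30,54,94),(0,255,0),c)
cv2.imwrite("pics/w9.png",cv2.resize(im[120:400,170:490],(800,700))[:600])
go(658.1,137.2,110,2.789)
E
```

```text
[649.33856625 139.26370488 200.05421938] [-3.14158630e+00 -2.06059985e-04  2.78324000e+00] 61.935022163941035
row [0, -0.294, 0.036, 3.004, 0.0, 0.0, -0.053]
```

View pics/w9.png

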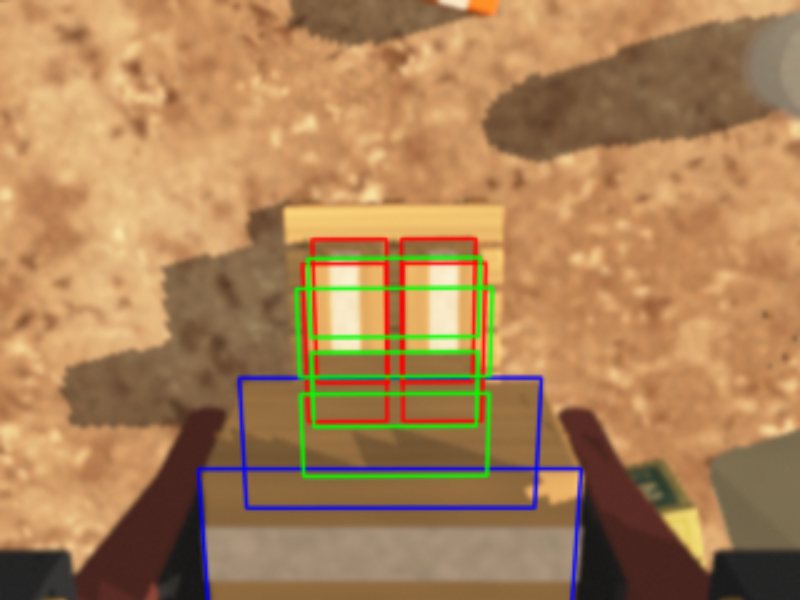

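Carton_b matches its model in hand. Carton_a's near lower edge (crop row 350) is where the far slot should be. Descending.

play_rows(
  targets=[
    [0.5, -0.28, 0.03, 1.5, 0, 0, -0.05],
    [0.5, -0.28, 0.03, 2.8, 0, 0, -0.05],
    [0.5, -0.28, 0.03, 3.8, 0, 0, -0.05],
    [0.5, -0.28, 0.03, 4.15, 0, 0, -0.05],
    [0.5, -0.28, 0.03, 4.15, 0, 0, -0.05],
  ],
)

```text
t: 17.18
ee_pos: [658.0, 137.0, 75.3]
orientation: [-3.141, -0.0, 2.789]
contact_force: [-0.5, -0.4, -1.2]
opening: 0.703
grip_force: 15.0
```

play_rows(
  targets=[
    [0.5, 0, 0, 0, 0, 0, 0],
    [0.5, 0, 0, 0, 0, 0, 0],
  ],
)

```text
t: 17.42
ee_pos: [659.0, 137.0, 76.8]
orientation: [3.14, 0.002, 2.789]
contact_force: [0.5, -0.9, -1.1]
opening: 0.705
grip_force: 15.0
```

```bash
python3 - <<'E'
from h import *
s=manip.observe();print(s["ee_pos"],s["orientation"]);go(658.1,137.2,60.3,2.789)
E
```

```text
[659.03807289 137.0057139   76.76406488] [3.14037408e+00 1.98156031e-03 2.78854826e+00]
row [0, 0.032, -0.005, 0.549, 0.0, 0.0, -0.004]
```

play_rows(
  targets=[
    [0.5, 0.01, 0, 0.25, 0, 0, 0],
    [0.5, 0.01, 0, 0.4, 0, 0, 0],
    [0.5, 0.01, 0, 0.48, 0, 0, 0],
    [0.5, 0.01, 0, 0.53, 0, 0, 0],
    [0.5, 0.01, 0, 0.53, 0, 0, 0],
  ],
)

```text
t: 18.05
ee_pos: [657.7, 136.8, 59.7]
orientation: [-3.141, -0.0, 2.789]
contact_force: [-3.1, -0.4, 3.2]
opening: 0.698
grip_force: 15.0
```

```bash
python3 - <<'E'
from h import *
s=manip.observe();print(s["ee_pos"],s["orientation"],s["contact_force"]);go(658.1,137.2,60.3,2.789)
E
```

```text
[657.68595781 136.84012711  59.68370494] [-3.14131260e+00 -4.34390730e-04  2.78853837e+00] [-3.12912645 -0.37067216  3.15449313]
row [0, -0.009, 0.016, -0.021, 0.0, 0.0, -0.004]
```

play_rows(
  targets=[
    [0.1, 0, 0, 0.01, 0, 0, 0],
    [0.1, 0, 0, 0.01, 0, 0, 0],
    [0.1, 0, 0, 0.01, 0, 0, 0],
    [0.1, 0, 0, -1.0, 0, 0, 0],
    [0, 0, 0, -2.5, 0, 0, 0],
  ],
)

```text
t: 18.68
ee_pos: [656.7, 136.7, 133.6]
orientation: [-3.14, -0.003, 2.789]
contact_force: [0.7, 0.5, 0.7]
opening: 0.976
grip_force: 0.0
```

play_rows(
  targets=[
    [0, 0.8, 0, -2, 0, 0, 0],
    [0, -0.8, 0, -4, 0, 0, 0],
    [0, -2, 0, -6, 0, 0, 0],
    [0, -2, 0, -6, 0, 0, 0],
    [0, -2, 0, -6, 0, 0, 0],
  ],
)

```text
t: 19.3
ee_pos: [715.5, 115.9, 316.1]
orientation: [3.14, 0.003, 2.788]
contact_force: [-0.8, 0.4, -0.6]
opening: 1.002
grip_force: 0.0
```

```bash
python3 - <<'E'
from h import *
s=manip.observe();print(s["ee_pos"],s["orientation"],s["opening"]*88)
c=manip.camera_model("wrist");im=manip.snapshot("wrist")[...,::-1].copy()
S=(675,130.9,-.353);cc,n=np.cos(S[2]),np.sin(S[2])
draw("wrist",im,S,(88,88,0,14),(0,0,255),c)
for k in(-18,18):draw("wrist",im,(S[0]+cc*k,S[1]+n*k,S[2]+np.pi/2),(62,30,54,94),(0,255,0),c)
u,v=proj("wrist",[675,131,60],c)[0].astype(int);print(u,v)
cv2.imwrite("pics/w10.png",cv2.resize(im[max(0,v-70):v+70,u-80:u+80],None,fx=5,fy=4.2,interpolation=cv2.INTER_CUBIC))
go(450,325,230,2.99)
E
```

```text
[715.4522317  115.87359993 316.11175109] [3.13982749 0.00324152 2.78781936] 88.13218202956874
325 168
row [0, 10.666, 3.488, 2.801, 0.0, 0.0, -1.927]
```

View pics/w10.png

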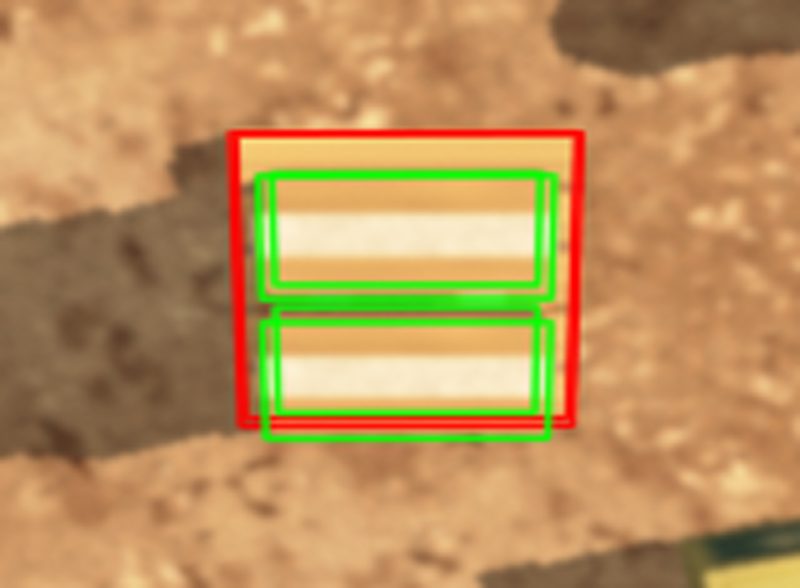

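Both cartons sit within the target outlines with a small gap, square to the stand. Now the stock box.

play_rows(
  targets=[
    [0, 1.9, 0.55, 0, 0, 0, -0.4],
    [0, 3.8, 1.1, 0.3, 0, 0, -0.8],
    [0, 5.7, 1.65, 0.6, 0, 0, -1.2],
    [0, 7.6, 2.2, 1.0, 0, 0, -1.6],
    [0, 9.5, 2.8, 1.4, 0, 0, -1.93],
  ],
)

```text
t: 19.98
ee_pos: [472.3, 293.8, 270.1]
orientation: [-3.14, -0.003, 2.992]
contact_force: [-0.4, 0.5, 0.7]
opening: 0.999
grip_force: 0.0
```

play_rows(
  targets=[
    [0, 1.48, 0.47, 0.47, 0, 0, 0],
    [0, 1.48, 0.47, 0.47, 0, 0, 0],
    [0, 1.48, 0.47, 0.47, 0, 0, 0],
    [0, 1.48, 0.47, 0.47, 0, 0, 0],
  ],
)

```text
t: 20.48
ee_pos: [434.9, 313.7, 258.2]
orientation: [3.142, 0.0, 2.99]
contact_force: [-0.0, 0.3, -0.9]
opening: 0.997
grip_force: 0.0
```

```bash
python3 - <<'E'
from h import *
s=manip.observe();print(s["t"],s["ee_pos"],s["orientation"])
c=manip.camera_model("wrist");im=manip.snapshot("wrist")[...,::-1].copy();cv2.imwrite("pics/w11raw.png",im)
def fit2(m,p0,parts,F=4):
    Mb=cv2.resize(m.astype(np.float32),None,fx=F,fy=F)>.5
    def cost(q):
        p=np.array(p0)+q*np.array([1,1,.01]);I=np.zeros(Mb.shape,np.uint8)
        X=np.vstack([box(p,*d) for d in parts])
        cv2.fillConvexPoly(I,np.round(cv2.convexHull(((proj("wrist",X,c)+.5)*F-.5).astype(np.float32))*16).astype(np.int32),1,shift=4)
        return 1-(Mb&(I>0)).sum()/(Mb|(I>0)).sum()
    r=minimize(cost,[0,0,0],method="Nelder-Mead",options=dict(initial_simplex=[[-6,-6,-5],[10,0,0],[0,10,0],[0,0,10]],xatol=.05))
    return np.array(p0)+r.x*[1,1,.01],1-r.fun
for r in manip.masks_of("wrist","stock_box")[:2]:
    b=back("wrist",r["uv"],114,c)[0]; print(round(r["score"],2),np.round(r["uv"]),r["pixels"].sum(),b.round())
    if np.linalg.norm(b[:2]-(450,322))>60: continue
    p,f=fit2(r["pixels"],(450,322,-.15),[(61,35,70,114),(61,2,114,131)]);print(p.round(3),round(f,3))
    draw("wrist",im,p,(61,35,70,114),(0,0,255),c);draw("wrist",im,p,(61,1,130,131),(255,0,255),c)
for r in manip.masks_of("wrist","biscuit_carton")[:2]:
    b=back("wrist",r["uv"],70,c)[0]; print("bis",round(r["score"],2),np.round(r["uv"]),r["pixels"].sum(),b.round())
draw("wrist",im,(441,273,-.16),(51,159,0,70),(255,0,0),c)
cv2.imwrite("pics/w11.png",cv2.resize(im[90:330,190:510],(800,600),interpolation=cv2.INTER_CUBIC))
E
```

```text
20.475 [434.94260729 313.67357078 258.24139673] [3.14152158e+00 3.51015858e-04 2.98956949e+00]
0.77 [338. 238.] 2585 [444. 323. 114.]
[ 4.49590e+02  3.22519e+02 -2.14000e-01] 0.87
bis 0.8 [274. 222.] 6425 [430. 261.  70.]
```

View pics/w11.png

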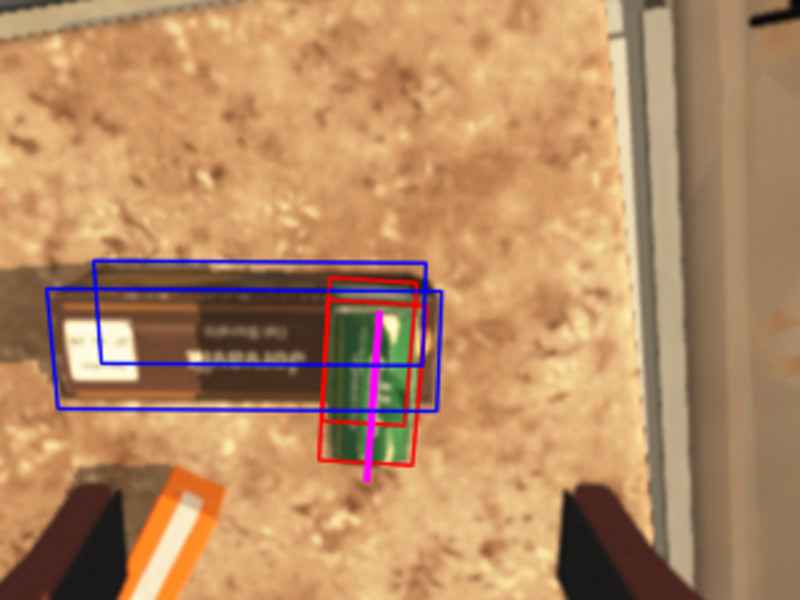

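Stock box is at about (450,322), with its long way crosswise as expected, and the biscuit outline is within a few mm. Approaching the stock box.

play_rows(
  targets=[
    [0, -0.45, 0.35, 1.2, 0, 0, 0.19],
    [0, -0.45, 0.35, 2.6, 0, 0, 0.19],
    [0, -0.45, 0.35, 3.6, 0, 0, 0.19],
    [0, -0.45, 0.35, 3.6, 0, 0, 0.19],
    [0, -0.45, 0.35, 3.6, 0, 0, 0.19],
  ],
)

```text
t: 21.25
ee_pos: [449.9, 322.8, 151.4]
orientation: [3.141, 0.001, 2.97]
contact_force: [0.2, 0.3, -0.1]
opening: 1.003
grip_force: 0.0
```

```bash
python3 - <<'E'
from h import *
s=manip.observe();print(s["t"],s["ee_pos"],s["orientation"])
c=manip.camera_model("wrist");im=manip.snapshot("wrist")[...,::-1].copy()
for r in manip.masks_of("wrist","stock_box")[:1]:
    m=r["pixels"].astype(np.uint8);q,_=cv2.findContours(m,0,2);R=cv2.minAreaRect(max(q,key=len));print(r["score"],np.round(R,2) if 0 else R, np.where(m.any(1))[0][[0,-1]])
draw("wrist",im,(450,322,-.17),(61,35,70,114),(0,0,255),c)
for r in manip.masks_of("wrist","biscuit_carton")[:2]: print(round(r["score"],2),np.round(r["uv"]),r["pixels"].sum())
cv2.imwrite("pics/w12.png",cv2.resize(im[90:390,150:550],(800,600),interpolation=cv2.INTER_CUBIC))
go(450,322,88,2.97)
E
```

```text
21.25 [449.85606748 322.75579111 151.35428251] [3.14053940e+00 1.03435159e-03 2.97024417e+00]
0.92 ((326.0, 268.5), (111.0, 52.0), 90.0) [213 324]
0.72 [237. 242.] 12773
row [0, -0.01, -0.032, 2.128, 0.0, 0.0, 0.006]
```

View pics/w12.png

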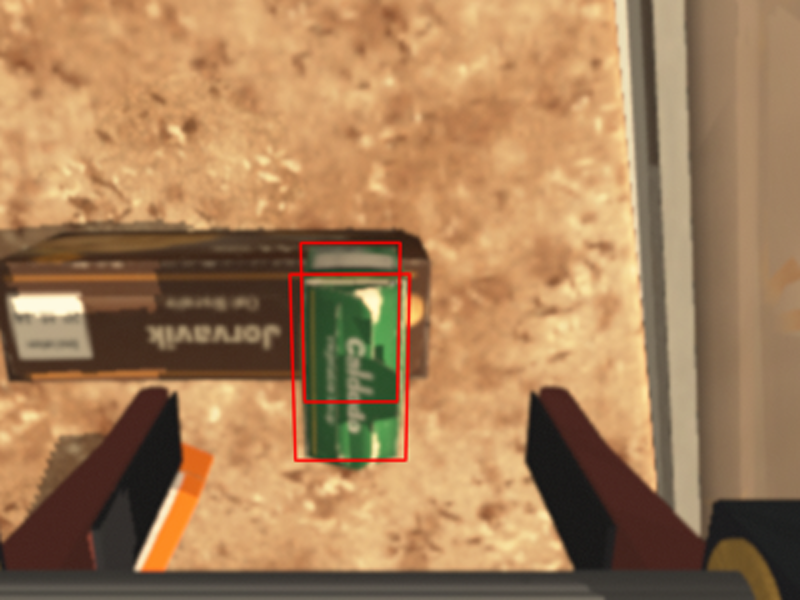

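Aligned with the box faces. Descending and gripping on the upright sides.

play_rows(
  targets=[
    [0, 0, -0.02, 1.2, 0, 0, 0],
    [0, 0, -0.02, 2.0, 0, 0, 0],
    [0, 0, -0.02, 2.12, 0, 0, 0],
    [0, 0, -0.02, 2.12, 0, 0, 0],
    [0.2, 0, -0.02, 2.12, 0, 0, 0],
  ],
)

```text
t: 22.02
ee_pos: [449.6, 322.4, 88.0]
orientation: [3.14, 0.002, 2.971]
contact_force: [-0.1, -0.4, -0.0]
opening: 0.92
grip_force: 0.0
```

play_rows(
  targets=[
    [0.8, 0, 0, 0, 0, 0, 0],
    [0.8, 0, 0, 0, 0, 0, 0],
    [0.8, 0, 0, 0, 0, 0, 0],
    [0.8, 0, 0, 0, 0, 0, 0],
    [0.8, 0, 0, 0, 0, 0, 0],
  ],
  grip_force=12,
)

```text
t: 22.65
ee_pos: [448.8, 321.9, 86.7]
orientation: [3.142, -0.0, 2.971]
contact_force: [0.6, 0.3, 0.5]
opening: 0.391
grip_force: 12.0
```

play_rows(
  targets=[
    [0.8, 0, 0, 0, 0, 0, 0],
    [0.8, 0, 0, -0.5, 0, 0, 0],
    [0.8, 0, 0, -1.4, 0, 0, 0],
    [0.8, 0, 0, -2.6, 0, 0, 0],
    [0.8, 0, 0, -4.0, 0, 0, 0],
  ],
)

```text
t: 23.28
ee_pos: [448.4, 321.6, 208.3]
orientation: [-3.141, -0.0, 2.971]
contact_force: [0.3, -0.5, -0.5]
opening: 0.392
grip_force: 12.0
```

```bash
python3 - <<'E'
from h import *
s=manip.observe();print(s["ee_pos"],s["orientation"],s["opening"]*88);go(460,0,220,2.45);go(459.5,-268,220,1.951)
E
```

```text
[448.43319844 321.64676419 208.28710235] [-3.14111561e+00 -4.62347267e-04  2.97084371e+00] 34.49892752007692
row [0, -2.202, -10.5, -0.39, 0.0, 0.0, 4.974]
row [0, -3.703, -19.306, -0.39, 0.0, 0.0, 9.739]
```

play_rows(
  targets=[
    [0.8, -0.4, -2, -0.1, 0, 0, 1],
    [0.8, -0.8, -4, -0.2, 0, 0, 2],
    [0.8, -1.3, -6, -0.3, 0, 0, 3],
    [0.8, -1.75, -8, -0.3, 0, 0, 4],
    [0.8, -2.2, -10, -0.3, 0, 0, 4.97],
  ],
)

```text
t: 23.9
ee_pos: [462.9, 13.2, 216.9]
orientation: [3.141, 0.001, 2.447]
contact_force: [1.3, 1.2, -0.8]
opening: 0.392
grip_force: 12.0
```

```bash
python3 - <<'E'
from h import *
s=manip.observe();print(s["ee_pos"],s["orientation"],s["opening"]*88);go(459.5,-268,200,1.951)
E
```

```text
[462.87726834  13.16267538 216.85754787] [3.14055401e+00 1.29308723e-03 2.44729313e+00] 34.52971262583495
row [0, -5.91, -7.275, 0.562, 0.0, 0.0, 4.739]
```

play_rows(
  targets=[
    [0.8, -1.2, -1.45, 0.1, 0, 0, 0.95],
    [0.8, -2.4, -2.9, 0.2, 0, 0, 1.9],
    [0.8, -3.6, -4.4, 0.4, 0, 0, 2.85],
    [0.8, -4.8, -5.9, 0.56, 0, 0, 3.8],
    [0.8, -5.9, -7.2, 0.56, 0, 0, 4.73],
  ],
)

```text
t: 24.52
ee_pos: [461.0, -266.3, 199.5]
orientation: [3.141, 0.0, 1.951]
contact_force: [0.3, 0.2, -0.7]
opening: 0.393
grip_force: 12.0
```

play_rows(
  targets=[
    [0.8, 0, 0, 0, 0, 0, 0],
    [0.8, 0, 0, 0, 0, 0, 0],
    [0.8, 0, 0, 0, 0, 0, 0],
  ],
)

```text
t: 24.9
ee_pos: [461.5, -262.9, 199.1]
orientation: [-3.142, -0.0, 1.957]
contact_force: [-0.8, 0.6, -1.2]
opening: 0.392
grip_force: 12.0
```

```bash
python3 - <<'E'
from h import *
s=manip.observe();print(s["t"],s["ee_pos"],s["orientation"],s["opening"]*88)
c=manip.camera_model("wrist");im=manip.snapshot("wrist")[...,::-1].copy()
y=s["orientation"][2];e=s["ee_pos"]
draw("wrist",im,(e[0],e[1],y),(61,35,e[2]-17.5,e[2]+26.5),(255,0,0),c)
C=(459.5,-268,.38)
draw("wrist",im,C,(76,100,0,18),(0,0,255),c);draw("wrist",im,C,(35,61,6,50),(0,255,0),c)
cv2.imwrite("pics/w13.png",cv2.resize(im[90:390,150:550],(800,600),interpolation=cv2.INTER_CUBIC))
go(459.5,-268,40,1.951)
E
```

```text
24.9 [ 461.4709171  -262.89748143  199.12843599] [-3.14156757e+00 -3.13992155e-04  1.95692545e+00] 34.4551426632503
row [0, -0.131, -0.128, 5.304, 0.0, 0.0, 0.059]
```

View pics/w13.png

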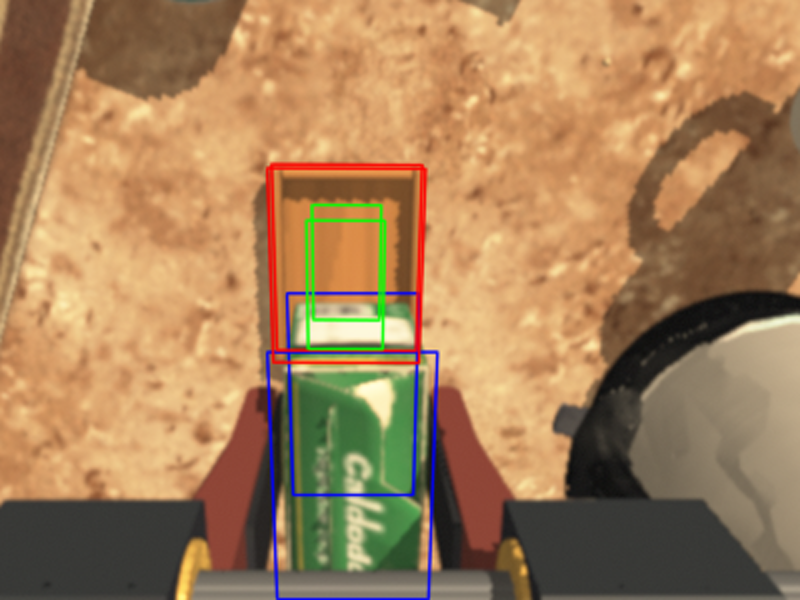

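Stock box is in hand over the caddy, and the caddy overlay fits. The kettle is close on the right, so I'm checking clearance before descending.

```bash
python3 - <<'E'
from h import *
for z in(60,120,200): print(back("top",[[448,230],[456,228],[466,215],[440,222]],z).round()[:,:2].tolist())
im=manip.snapshot("top");c=manip.camera_model("top")
# gripper body footprint at final pose
b=box((459.5,-268,1.951),75,178,103,200);o=im[...,::-1].copy()
draw("top",o,(459.5,-268,1.951),(75,178,103,180),(0,255,0),c)
cv2.imwrite("pics/t14.png",cv2.resize(o[120:340,340:560],(600,600),interpolation=cv2.INTER_CUBIC))
E
```

```text
[[590.0, -308.0], [595.0, -327.0], [625.0, -352.0], [609.0, -290.0]]
[[583.0, -292.0], [587.0, -310.0], [616.0, -333.0], [601.0, -275.0]]
[[573.0, -270.0], [577.0, -287.0], [603.0, -309.0], [589.0, -254.0]]
```

View pics/t14.png

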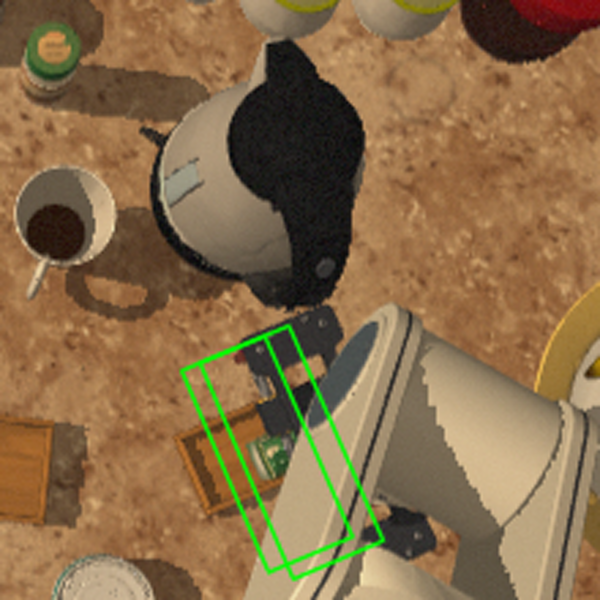

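Clearance is about 17 mm or more at the final pose. Descending.

play_rows(
  targets=[
    [0.8, -0.1, -0.13, 1.2, 0, 0, 0.06],
    [0.8, -0.1, -0.13, 2.7, 0, 0, 0.06],
    [0.8, -0.1, -0.13, 4.2, 0, 0, 0.06],
    [0.8, -0.1, -0.13, 5.3, 0, 0, 0.06],
    [0.8, -0.1, -0.13, 5.4, 0, 0, 0.06],
  ],
)

```text
t: 25.62
ee_pos: [457.8, -266.8, 35.1]
orientation: [-3.139, -0.004, 1.95]
contact_force: [-0.4, -0.2, 0.3]
opening: 0.396
grip_force: 12.0
```

play_rows(
  targets=[
    [0.8, 0, 0, 0, 0, 0, 0],
    [0.8, 0, 0, 0, 0, 0, 0],
  ],
)

```text
t: 25.88
ee_pos: [460.2, -268.9, 38.4]
orientation: [3.14, 0.002, 1.949]
contact_force: [1.4, 0.7, -0.0]
opening: 0.394
grip_force: 12.0
```

```bash
python3 - <<'E'
from h import *
s=manip.observe();print(s["ee_pos"],s["orientation"]);go(459.1,-267.1,23.5,1.951)
E
```

```text
[ 460.15174441 -268.87814372   38.43061683] [3.13999434e+00 2.14934748e-03 1.94915300e+00]
row [0, 0.068, -0.011, 0.498, 0.0, 0.0, -0.018]
```

play_rows(
  targets=[
    [0.8, 0.03, 0, 0.2, 0, 0, 0],
    [0.8, 0.03, 0, 0.35, 0, 0, 0],
    [0.8, 0.03, 0, 0.43, 0, 0, 0],
    [0.8, 0.03, 0, 0.48, 0, 0, 0],
    [0.8, 0.03, 0, 0.48, 0, 0, 0],
  ],
)

```text
t: 26.5
ee_pos: [458.6, -267.6, 22.5]
orientation: [-3.141, -0.0, 1.949]
contact_force: [0.1, 0.6, 1.8]
opening: 0.394
grip_force: 12.0
```

```bash
python3 - <<'E'
from h import *
s=manip.observe();print(s["ee_pos"],s["orientation"],s["contact_force"]);go(459.1,-267.1,23.5,1.951)
E
```

```text
[ 458.61639089 -267.5959772    22.54695766] [-3.14138512e+00 -2.40329390e-04  1.94872914e+00] [0.08180648 0.55602816 1.84216445]
row [0, 0.009, 0.021, -0.032, 0.0, 0.0, -0.022]
```

play_rows(
  targets=[
    [0.8, 0, 0, 0.03, 0, 0, 0],
    [0.3, 0, 0, 0.02, 0, 0, 0],
    [0.3, 0, 0, 0.0, 0, 0, 0],
    [0.3, 0, 0, 0, 0, 0, 0],
    [0.2, 0, 0, -0.4, 0, 0, 0],
  ],
)

```text
t: 27.12
ee_pos: [458.1, -267.2, 34.1]
orientation: [-3.14, -0.002, 1.949]
contact_force: [0.9, -0.7, 1.0]
opening: 0.772
grip_force: 0.0
```

play_rows(
  targets=[
    [0.2, 0, 0, -1, 0, 0, 0],
    [0, 0, 0, -2.5, 0, 0, 0],
    [0, 0, 0, -4.5, 0, 0, 0],
    [0, 0, 0, -6.5, 0, 0, 0],
    [0, 0, 0, -7, 0, 0, 0],
  ],
)

```text
t: 27.75
ee_pos: [460.5, -268.6, 249.4]
orientation: [3.137, 0.006, 1.949]
contact_force: [0.1, -0.2, -0.2]
opening: 0.999
grip_force: 0.0
```

```bash
python3 - <<'E'
from h import *
s=manip.observe();print(s["t"],s["ee_pos"],s["orientation"])
c=manip.camera_model("wrist");im=manip.snapshot("wrist")[...,::-1].copy()
C=(459.5,-268,.38)
for r in manip.masks_of("wrist","stock_box")[:2]:print(r["score"],r["uv"],back("wrist",r["uv"],50,c)[0].round())
for r in manip.masks_of("wrist","small_caddy")[:1]:print(fit("wrist",r["pixels"],C,76,100,0,18,c))
draw("wrist",im,C,(76,100,0,18),(0,0,255),c);draw("wrist",im,C,(35,61,6,50),(0,255,0),c)
u,v=proj("wrist",[460,-268,30],c)[0].astype(int);print(u,v)
cv2.imwrite("pics/w15.png",cv2.resize(im[max(0,v-75):v+75,u-100:u+100],(800,600),interpolation=cv2.INTER_CUBIC))
go(455,-20,240,1.6)
E
```

```text
27.75 [ 460.45572543 -268.62686736  249.37057831] [3.13690347 0.00623355 1.94877535]
0.7 [322.2, 207.8] [ 454. -263.   50.]
(array([ 4.59127090e+02, -2.66641097e+02,  3.85500073e-01]), np.float64(0.6819107380319149))
325 210
row [0, 7.711, 2.935, 0.155, 0.0, 0.0, 3.33]
```

View pics/w15.png

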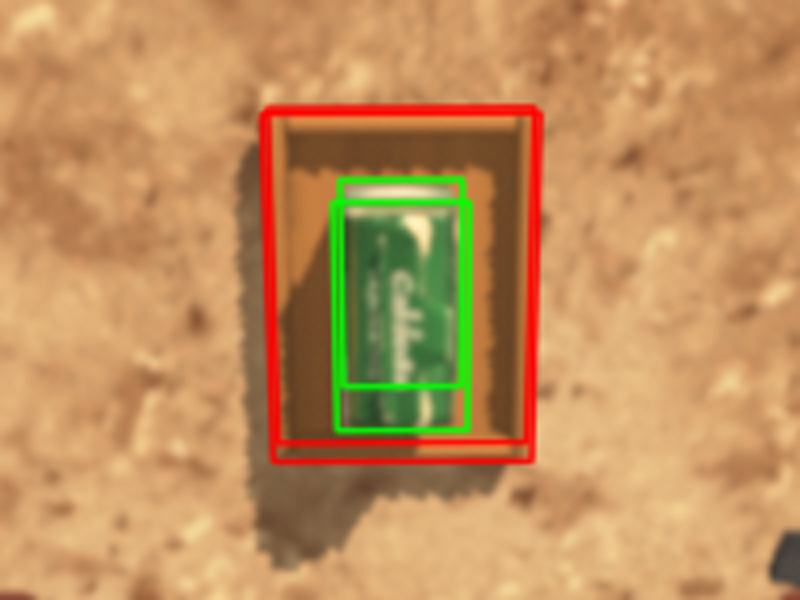

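The stock box stands centred in the caddy. I have now viewed 16 pictures, two over the allowed 14, so from here I'll check numerically only. Moving to the biscuit carton.

play_rows(
  targets=[
    [0, 1.8, 0.65, 0, 0, 0, 0.5],
    [0, 3.6, 1.3, 0, 0, 0, 1.0],
    [0, 5.5, 2.0, 0, 0, 0, 1.5],
    [0, 7.3, 2.6, 0, 0, 0, 2.0],
    [0, 9.1, 3.2, 0, 0, 0, 2.6],
  ],
)

```text
t: 28.52
ee_pos: [445.4, 23.3, 242.3]
orientation: [-3.137, -0.0, 1.674]
contact_force: [1.1, 0.2, -0.5]
opening: 1.0
grip_force: 0.0
```

```bash
python3 - <<'E'
from h import *
print(manip.observe()["ee_pos"]);go(441,280,270,1.41)
E
```

```text
[445.43443553  23.25080584 242.27446731]
row [0, 8.528, 0.738, -0.924, 0.0, 0.0, 2.524]
```

play_rows(
  targets=[
    [0, 1.8, 0.15, -0.2, 0, 0, 0.5],
    [0, 3.6, 0.3, -0.5, 0, 0, 1.0],
    [0, 5.5, 0.5, -0.8, 0, 0, 1.6],
    [0, 7.3, 0.65, -0.92, 0, 0, 2.1],
    [0, 8.5, 0.74, -0.92, 0, 0, 2.52],
  ],
)

```text
t: 29.15
ee_pos: [441.1, 279.2, 269.8]
orientation: [-3.139, 0.002, 1.413]
contact_force: [0.6, -0.8, 0.7]
opening: 1.002
grip_force: 0.0
```

play_rows(
  targets=[
    [0, 0, 0, 0, 0, 0, 0],
    [0, 0, 0, 0, 0, 0, 0],
    [0, 0, 0, 0, 0, 0, 0],
  ],
)

```text
t: 29.52
ee_pos: [442.1, 276.1, 271.3]
orientation: [-3.14, 0.001, 1.412]
contact_force: [-0.1, -0.6, -0.8]
opening: 0.999
grip_force: 0.0
```

```bash
python3 - <<'E'
from h import *
s=manip.observe();print(s["t"],s["ee_pos"],s["orientation"])
for n in("wrist","top"):
    c=manip.camera_model(n);manip.snapshot(n)
    for r in manip.masks_of(n,"biscuit_carton")[:2]:
        b=back(n,r["uv"],60,c)[0];print(n,round(r["score"],2),np.round(r["uv"]),r["pixels"].sum(),b.round())
        if np.linalg.norm(b[:2]-(441,273))<50:
            for z1 in (70,73):
                p,f=fit(n,r["pixels"],(441,273,-.16),51,159,0,z1,c);print("  ",p.round(3),round(f,3))
go(441,273,120,1.41)
E
```

```text
29.525 [442.12652558 276.12423859 271.26513338] [-3.14033975e+00  1.28234094e-03  1.41157642e+00]
wrist 0.88 [327. 212.] 6460 [442. 278.  60.]
   [ 4.40405e+02  2.73630e+02 -1.82000e-01] 0.892
   [ 4.40296e+02  2.72763e+02 -1.61000e-01] 0.879
top 0.73 [201. 296.] 1381 [442. 269.  60.]
   [ 4.41321e+02  2.68518e+02 -1.36000e-01] 0.798
   [ 4.38838e+02  2.47565e+02 -1.33000e-01] 0.798
row [0, -0.13, -0.031, 5.072, 0.0, 0.0, 0.014]
```

play_rows(
  targets=[
    [0, -0.1, -0.04, 1.5, 0, 0, 0],
    [0, -0.1, -0.04, 3.2, 0, 0, 0],
    [0, -0.1, -0.04, 5.0, 0, 0, 0],
    [0, -0.1, -0.04, 5.0, 0, 0, 0],
  ],
)

```text
t: 30.22
ee_pos: [438.3, 272.8, 119.1]
orientation: [-3.135, 0.005, 1.412]
contact_force: [-0.1, 0.2, 0.3]
opening: 1.002
grip_force: 0.0
```

```bash
python3 - <<'E'
from h import *
s=manip.observe();print(s["t"],s["ee_pos"],s["orientation"])
n="wrist";c=manip.camera_model(n);im=manip.snapshot(n)
for r in manip.masks_of(n,"biscuit_carton")[:2]:
    m=r["pixels"];b=back(n,r["uv"],60,c)[0];print(round(r["score"],2),np.round(r["uv"]),m.sum(),b.round(),np.where(m.any(1))[0][[0,-1]],np.where(m.any(0))[0][[0,-1]])
    if np.linalg.norm(b[:2]-(441,273))<50:
        p,f=fit(n,m,(441,273,-.16),51,159,0,70,c);print("  ",p.round(3),round(f,3))
        # left/right edge of mask per row -> world centre and slope at z=70 (top face)
        rows=[v for v in range(480) if m[v].sum()>30]
        for v in rows[::25]:
            u=np.where(m[v])[0][[0,-1]];print(v,u,back(n,[[u[0],v],[u[1],v]],70,c)[:,:2].round(1).tolist())
go(440.5,273.2,28,1.411)
E
```

```text
30.225 [438.27796225 272.84098347 119.11167417] [-3.13545262  0.00508528  1.41209277]
0.8 [330. 251.] 16963 [441. 281.  60.] [137 370] [291 371]
   [ 4.40926e+02  2.72790e+02 -1.71000e-01] 0.892
138 [296 363] [[433.4, 354.6], [471.3, 348.5]]
163 [291 370] [[427.9, 341.3], [473.6, 334.0]]
188 [294 369] [[426.9, 326.6], [471.2, 319.6]]
213 [293 368] [[423.5, 311.7], [468.7, 304.5]]
238 [294 367] [[421.1, 296.0], [466.1, 288.8]]
263 [295 365] [[418.6, 279.5], [462.8, 272.5]]
288 [295 364] [[415.4, 262.3], [459.9, 255.3]]
313 [296 364] [[412.7, 244.2], [457.6, 237.2]]
338 [297 363] [[409.8, 225.2], [454.5, 218.3]]
363 [297 362] [[406.1, 205.4], [451.2, 198.4]]
row [0, -0.058, -0.02, 3.17, 0.0, 0.0, 0.012]
```

play_rows(
  targets=[
    [0, 0, 0, 1.2, 0, 0, 0],
    [0, 0, 0, 2.4, 0, 0, 0],
    [0, 0, 0, 3.1, 0, 0, 0],
    [0, 0, 0, 3.1, 0, 0, 0],
    [0, 0, 0, 3.1, 0, 0, 0],
  ],
)

```text
t: 30.95
ee_pos: [442.3, 275.6, 31.2]
orientation: [3.139, -0.002, 1.413]
contact_force: [0.4, -0.2, 0.6]
opening: 1.001
grip_force: 0.0
```

play_rows(
  targets=[
    [0.6, 0, 0, 0, 0, 0, 0],
    [0.6, 0, 0, 0, 0, 0, 0],
    [0.6, 0, 0, 0, 0, 0, 0],
    [0.6, 0, 0, 0, 0, 0, 0],
    [0.6, 0, 0, 0, 0, 0, 0],
  ],
  grip_force=30,
)

```text
t: 31.58
ee_pos: [441.0, 274.8, 29.2]
orientation: [3.141, -0.0, 1.413]
contact_force: [0.6, -0.0, 2.2]
opening: 0.583
grip_force: 30.0
```

```bash
python3 - <<'E'
from h import *
s=manip.observe();print(s["t"],s["ee_pos"],s["orientation"],s["opening"]*88,s["grip_force"],s["contact_force"])
E
```

```text
31.575 [440.99238103 274.77526818  29.22352905] [ 3.14123779e+00 -2.24066535e-04  1.41261161e+00] 51.28908065321206 29.998716115951538 [ 0.62565857 -0.00782858  2.16779699]
```

play_rows(
  targets=[
    [0.6, 0, 0, -0.4, 0, 0, 0],
    [0.6, 0, 0, -1.2, 0, 0, 0],
    [0.6, 0, 0, -2.2, 0, 0, 0],
    [0.6, 0, 0, -3.2, 0, 0, 0],
    [0.6, 0, 0, -3.6, 0, 0, 0],
  ],
)

```text
t: 32.2
ee_pos: [441.2, 275.0, 138.9]
orientation: [3.14, -0.002, 1.413]
contact_force: [-0.0, -0.7, -2.7]
opening: 0.58
grip_force: 30.0
```

```bash
python3 - <<'E'
from h import *
s=manip.observe();print(s["ee_pos"],s["opening"]*88);go(457.6,5.2,137,1.448)
E
```

```text
[441.20376957 275.00222638 138.91626272] 51.061733312971484
row [0, -8.795, 1.956, 0.064, 0.0, 0.0, -0.338]
```

play_rows(
  targets=[
    [0.6, -1.0, 0.22, 0, 0, 0, 0],
    [0.6, -2.8, 0.6, 0, 0, 0, -0.1],
    [0.6, -4.6, 1.0, 0, 0, 0, -0.2],
    [0.6, -6.4, 1.4, 0, 0, 0, -0.3],
    [0.6, -8.0, 1.75, 0, 0, 0, -0.34],
  ],
)

```text
t: 32.83
ee_pos: [454.0, 27.6, 136.7]
orientation: [-3.141, 0.0, 1.448]
contact_force: [1.2, 0.8, -1.4]
opening: 0.58
grip_force: 30.0
```

play_rows(
  targets=[
    [0.6, -0.5, 0.13, 0, 0, 0, 0],
    [0.6, -0.78, 0.2, 0, 0, 0, 0],
    [0.6, -0.78, 0.2, 0, 0, 0, 0],
    [0.6, -0.78, 0.2, 0, 0, 0, 0],
    [0.6, -0.78, 0.2, 0, 0, 0, 0],
  ],
)

```text
t: 33.45
ee_pos: [457.8, 6.3, 137.0]
orientation: [-3.141, -0.0, 1.45]
contact_force: [0.5, 0.7, -2.6]
opening: 0.583
grip_force: 30.0
```

```bash
python3 - <<'E'
from h import *
s=manip.observe();e=s["ee_pos"];print(s["t"],e,s["orientation"],s["opening"]*88)
n="wrist";c=manip.camera_model(n);manip.snapshot(n);y=s["orientation"][2]
for r in manip.masks_of(n,"biscuit_carton")[:1]:
    m=r["pixels"];print(round(r["score"],2),np.round(r["uv"]),m.sum(),"top row",np.where(m.any(1))[0][0])
    # expected top row if centre is -d in tool x
    for d in(-4,0,4):
        X=box((e[0]+d*np.cos(y),e[1]+d*np.sin(y),y-np.pi/2),51,159,e[2]-29.2,e[2]+40.8);q=proj(n,X,c);print(d,q[:,1].round(1))
for r in manip.masks_of(n,"long_caddy")[:1]: print(round(r["score"],2),r["pixels"].sum(),np.round(r["uv"]))
go(457.6,5.2,50,1.448)
E
```

```text
33.45 [457.77670084   6.29859983 137.03407873] [-3.14143013e+00 -5.00701191e-05  1.44962125e+00] 51.33408785260126
0.67 [325. 270.] 33525 top row 145
-4 [147.7 147.8 397.9 397.9 155.4 155.6 504.4 504.4]
0 [139.8 139.9 392.9 392.9 143.  143.2 498.1 498.1]
4 [131.7 131.8 387.8 387.8 130.4 130.5 491.7 491.7]
0.87 3963 [324. 130.]
row [0, -0.025, -0.005, 2.903, 0.0, 0.0, 0.01]
```

play_rows(
  targets=[
    [0.6, -0.02, 0, 1.0, 0, 0, 0],
    [0.6, -0.02, 0, 2.0, 0, 0, 0],
    [0.6, -0.02, 0, 2.8, 0, 0, 0],
    [0.6, -0.02, 0, 3.0, 0, 0, 0],
    [0.6, -0.02, 0, 3.0, 0, 0, 0],
  ],
)

```text
t: 34.22
ee_pos: [457.8, 4.9, 47.1]
orientation: [-3.141, 0.0, 1.448]
contact_force: [-0.1, -0.4, -3.3]
opening: 0.582
grip_force: 30.0
```

play_rows(
  targets=[
    [0.6, 0, 0, 0, 0, 0, 0],
    [0.6, 0, 0, 0, 0, 0, 0],
  ],
)

```text
t: 34.48
ee_pos: [458.4, 4.9, 47.9]
orientation: [3.14, -0.0, 1.448]
contact_force: [0.9, -1.0, -2.4]
opening: 0.578
grip_force: 30.0
```

```bash
python3 - <<'E'
from h import *
s=manip.observe();print(s["ee_pos"],s["orientation"],s["contact_force"]);go(457.7,5.6,35.2,1.448)
E
```

```text
[458.41703852   4.86371928  47.87714315] [ 3.13993672e+00 -1.72150255e-04  1.44824339e+00] [ 0.92918201 -0.97843497 -2.42327101]
row [0, 0.021, -0.027, 0.423, 0.0, 0.0, 0.002]
```

play_rows(
  targets=[
    [0.6, 0.02, -0.01, 0.2, 0, 0, 0],
    [0.6, 0.02, -0.01, 0.3, 0, 0, 0],
    [0.6, 0.02, -0.01, 0.37, 0, 0, 0],
    [0.6, 0.02, -0.01, 0.41, 0, 0, 0],
    [0.6, 0.02, -0.01, 0.41, 0, 0, 0],
  ],
)

```text
t: 35.1
ee_pos: [457.4, 5.5, 35.2]
orientation: [-3.141, 0.0, 1.448]
contact_force: [-3.2, 0.4, 5.0]
opening: 0.58
grip_force: 30.0
```

```bash
python3 - <<'E'
from h import *
s=manip.observe();print(s["ee_pos"],s["orientation"],s["contact_force"]);go(457.7,5.6,35.2,1.448)
E
```

```text
[457.39844678   5.47882922  35.15181999] [-3.14129600e+00  2.35632544e-05  1.44813974e+00] [-3.21159143  0.3681135   4.98414035]
row [0, 0.005, 0.009, -0.002, 0.0, 0.0, 0.001]
```

play_rows(
  targets=[
    [0.2, 0, 0, 0, 0, 0, 0],
    [0.2, 0, 0, 0, 0, 0, 0],
    [0.2, 0, 0, 0, 0, 0, 0],
    [0.1, 0, 0, -0.3, 0, 0, 0],
    [0, 0, 0, -1.2, 0, 0, 0],
  ],
)

```text
t: 35.72
ee_pos: [456.7, 5.5, 70.7]
orientation: [-3.139, 0.0, 1.448]
contact_force: [0.2, 0.2, -0.5]
opening: 0.966
grip_force: 0.0
```

play_rows(
  targets=[
    [0, 0, 0, -2, 0, 0, 0],
    [0, 0, 0, -4, 0, 0, 0],
    [0, 0, 0, -6, 0, 0, 0],
    [0, 0, 0, -8, 0, 0, 0],
    [0, 0, 0, -8, 0, 0, 0],
  ],
)

```text
t: 36.35
ee_pos: [460.0, 5.5, 316.1]
orientation: [3.131, -0.001, 1.448]
contact_force: [-0.5, 0.5, -1.2]
opening: 1.0
grip_force: 0.0
```

play_rows(
  targets=[
    [0, 0.9, 0, 0, 0, 0, 0],
    [0, 0.9, 0, 0, 0, 0, 0],
    [0, 0.9, 0, 0, 0, 0, 0],
    [0, 0.9, 0, 0, 0, 0, 0],
    [0, 0.9, 0, 0, 0, 0, 0],
  ],
)

```text
t: 36.98
ee_pos: [460.7, 31.9, 310.5]
orientation: [-3.141, 0.0, 1.448]
contact_force: [0.2, 0.4, -0.5]
opening: 0.999
grip_force: 0.0
```

```bash
python3 - <<'E'
from h import *
s=manip.observe();print(s["t"],s["ee_pos"],s["orientation"])
n="wrist";c=manip.camera_model(n);manip.snapshot(n)
L=dict(biscuit_carton=((51,159,6,76),(457.4,3.4,-.123)),long_caddy=(D["long_caddy"],(457.4,3.4,-.123)),carton_a=((62,30,54,94),(675,131,1.22)),stock_box=((35,61,6,50),(459,-268,.38)))
for k,(d,p0) in L.items():
    for r in manip.masks_of(n,k)[:3]:
        m=r["pixels"];b=back(n,r["uv"],d[3],c)[0];print(k,round(r["score"],2),np.round(r["uv"]),m.sum(),b.round())
        if k in("biscuit_carton","long_caddy") and np.linalg.norm(b[:2]-p0[:2])<60:
            p,f=fit(n,m,p0,*d,c);print("  ",p.round(3),round(f,3))
        if k=="biscuit_carton":
            rows=[v for v in range(480) if m[v].sum()>20]; print(rows[0],rows[-1])
            for v in rows[10::25]:
                u=np.where(m[v])[0][[0,-1]];print(v,back(n,[[u.mean(),v]],76,c)[0,:2].round(1))
E
```

```text
36.975 [460.72198229  31.88609084 310.49468968] [-3.14102003e+00  1.66003946e-04  1.44766782e+00]
biscuit_carton 0.85 [328. 227.] 5462 [460.  11.  76.]
   [ 4.56554e+02  3.66800e+00 -1.25000e-01] 0.91
160 294
170 [464.8  76.1]
195 [461.4  48.5]
220 [458.3  19.7]
245 [454.6 -10.3]
270 [450.6 -41.6]
long_caddy 0.63 [344. 204.] 5228 [482.  26.  26.]
   [ 4.57115e+02  4.33200e+00 -1.23000e-01] 0.483
carton_a 0.84 [381.  36.] 2218 [533. 196.  94.]
carton_a 0.74 [504.  83.] 3132 [650. 139.  94.]
stock_box 0.87 [352. 411.] 259 [ 460. -278.   50.]
```

```bash
python3 -c "
from cell import manip
print(manip.finish_job())"
```

```text
the job is handed in; nothing more can be done
None
```

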